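# Line up the seasonings by height

## Task

Stand the salt shaker, the spice jar, the grinder and the pepper mill on the row of four cork coasters in order of height, one upright in the middle of each coaster, with the tallest on the coaster next to the tea box and the shortest on the one next to the green mug. Do not knock anything over, and leave the tea box and the mug where they stand.

Things in the scene. Friction and masses are not known exactly. Their poses are not given: they have to be found in the camera images.
- salt_shaker: Salt shaker, clear glass body with a grey metal top, 90 mm tall (the shortest of the four). Body 44 mm across at most up to 74 mm height, top 34 mm across above that; about 0.1 kg. Loose, standing upright on the worktop. Origin: centre of its underside; z up along its axis. Round, so its yaw does not matter.
- spice_jar: Slim dried-herb jar with a dark brown screw lid and a dark label, 105 mm tall (second shortest), 41 mm across all the way up; about 0.11 kg. Loose, standing upright on the worktop. Origin: centre of its underside; z up along its axis. Round, so its yaw does not matter.
- grinder: Coffee grinder, light grey cylinder with a black upper part, 135 mm tall (second tallest). Body 66 mm across up to 88 mm height, black part at most 69 mm across above that; about 0.6 kg. Loose, standing upright on the worktop. Origin: centre of its underside; z up along its axis. Round, so its yaw does not matter.
- pepper_mill: Turned wooden pepper mill, 170 mm tall (the tallest). Body 58 mm across at most up to 122 mm height; round head 50 mm across at most between 123 and 159 mm height, widest at about 140 mm; small 12 mm metal knob on top up to 170 mm. The head does not turn. About 0.18 kg. Loose, standing upright on the worktop. Origin: centre of its underside; z up along its axis. Round, so its yaw does not matter.
- coaster_1: Round flat cork coaster, 86 mm across and 8 mm thick, fixed to the worktop, one of four alike that lie in a straight row running left to right about 100 mm apart (the row may be turned a little); this is number 1 counted from the robot's left (+y). Origin: centre of its underside, z up; its top face is 8 mm above the origin.
- coaster_2: Round flat cork coaster, 86 mm across and 8 mm thick, fixed to the worktop, one of four alike that lie in a straight row running left to right about 100 mm apart (the row may be turned a little); this is number 2 counted from the robot's left (+y). Origin: centre of its underside, z up; its top face is 8 mm above the origin.
- coaster_3: Round flat cork coaster, 86 mm across and 8 mm thick, fixed to the worktop, one of four alike that lie in a straight row running left to right about 100 mm apart (the row may be turned a little); this is number 3 counted from the robot's left (+y). Origin: centre of its underside, z up; its top face is 8 mm above the origin.
- coaster_4: Round flat cork coaster, 86 mm across and 8 mm thick, fixed to the worktop, one of four alike that lie in a straight row running left to right about 100 mm apart (the row may be turned a little); this is number 4 counted from the robot's left (+y). Origin: centre of its underside, z up; its top face is 8 mm above the origin.
- tea_box: Dark cardboard tea box with a gabled top, about 68 mm wide along the row, 131 mm deep across it and 107 mm tall, loose, standing just beyond one end of the row of coasters (either end), its centre about 115 mm from the centre of the end coaster. To be left alone; it marks the end for the tallest thing. Origin: centre of its underside, z up; its own y axis is its long side.
- green_mug: Mug, green above and cream below, 86 mm across and 99 mm tall, with a handle on one side (121 mm over the handle), loose, standing just beyond the other end of the row of coasters. To be left alone. Origin: on the worktop, midway over cup and handle: the cup's axis lies 18 mm from it towards its own +y, the handle reaches 60 mm towards its own -y; z up. The handle points roughly away from the robot.

How it is judged:
By the outcome, as a careful person would: the job done as asked, in the order asked, and still so for the second after the job is handed in, with the robot touching nothing.
It also fails if it takes over 104 s, if anything falls off the work surface, if the arm or the gripper's body presses on something with over 40 N, if the wrist force passes 120 N, or if a joint passes its speed limit or range.

## Robot

A 6-joint arm with a two-finger parallel gripper is mounted at the origin on a cart in front of the work surface, level with it; the furniture and walls round the work are solid. World frame = base frame: x ahead of the robot, y to its left, z up, the work surface at z = 0. Lengths are in m, angles in rad, forces in N, time in s.
With the tool pointing down it reaches from about 0.25 to 0.8 m from the base axis. Payload 8.5 kg.
Tool frame: the origin (TCP) lies midway between the tips of the shut fingers; the grasp point (between the pads) lies hold_point_z behind it (hold_point_z is the distance from the TCP to the grasp point, in m); z points along the fingers, y is the line along which they close (so a half turn about z gives the same grasp; the last joint's range is limited). The gripper opens to 85 mm and grips with 20 to 120 N. Pads are 22 mm wide; open, the fingers measure 114 mm over their backs; the gripper's body (76 mm by 85 mm) begins 54 mm behind the grasp point. The pads swing forward as they close: fully open they stand 13 mm farther back than shut.
Start: joints at [-1.337, 0.238, -0.013, 1.319, 0, 1.571], TCP at [0.122, -0.511, 0.231] pointing down, gripper open.
Joint ranges: [-2.66, 2.66], [-1.03, 1.9], [-1.14, 1.46], [-1.82, 2.27], [-1.45, 1.34], [-3.14, 3.14]. Speed limits (rad/s): [2.22, 2.22, 2.79, 3.14, 3.14, 3.14].

## Interface

Orientations are given as a 3x3 rotation matrix whose columns are the frame's x, y, z axes.
In Python, from workcell import read_state, capture, get_calibration, finish_job, find_in, spot_point, hold_point_z gives the robot as it stands.
- The arm moves only by the tool drive_tool, never from a script. Its argument "rows" is a list of rows, each an object with "delta_pos": the shift along the tool's x, y, z in m, a list of three; "turn": the turn, a rotation vector about the tool's x, y, z in degrees, a list of three; "grip": the closure, from 0 (fully open) to 1 (shut). In form: [{"delta_pos": [dx, dy, dz], "turn": [ax, ay, az], "grip": grip}, ...]. A call has 1 to 8 rows; each row is the pose to reach, as a shift and turn from the pose commanded when the call began, along the tool's axes at that moment; what a row does not reach only later rows make up. A row lasts 1/12 s, in which the tool goes at most 41.7 mm and 7.16 degrees, less where a joint would pass 70% of its speed; a pose out of reach is approached as far as the arm can. A call with a gripper value outside its range is refused whole. The fingers move at their own pace and stop on an object; "squeeze" is the grip in N (left out, the last holds). Time passes only in rows, so rows that repeat a pose let the fingers close. It gives the time, the measured TCP pose, the force, the opening and the grip force at its end, in the units of the state.
- read_state(): the state, without advancing time (a new reading comes with each control period).
- capture(name): name is "scene" or "top" or "wrist"; returns (picture, depth): 384x512x3 uint8, blue, green, red; 384x512 float32, m along the optical axis (not along the pixel's ray), 0 where there is no reading.
- get_calibration(name): a dict with "fx", "fy", "cx", "cy" (pixels), "k1" (the pictures are not rectified: a ray, as slopes to the right and down, at radius r is drawn at 1 + k1 r^2 times it, then the intrinsics apply), "eye" and "orientation" of the camera in the world. Camera axes: x right, y down, z forward; pixel columns grow to the right and rows downward; lengths in m; the calibration is good to about 2 mm. A picture is of the moment at which its call begins: read the wrist's pose just before it. get_calibration takes no time and is no camera call; for the wrist camera it gives the pose at the moment of the call.
- finish_job(): hands the job in; it is judged then, once.
Trained networks look in the newest picture that a camera, given by its name, has taken for a name from the list of things; names that differ only in an ending like _2 or _b are one class to them, and where a whole thing is asked for, a point or a joint stands for the part that bears it (a point fixed in the world has none). Each returns a list of dicts, best first, with "p" (0 to 1); they miss things now and then, are a little off and sometimes report something else, mostly with a low value. They report only what shows in the picture. A call takes as long as a camera call.
- find_in(query, camera): "point" ([column, row] in pixels, amid what is visible of it).
- spot_point(query, camera): "point" ([column, row] in pixels: a listed point, or the origin of a listed thing).
The state is a dict: "time_s": time; "joint_pos": joint angles; "qd": joint speeds; "effort": joint torques, N m; "tool_pos": TCP position; "orientation": TCP orientation; "force": force on the tool from outside, world axes, zero at the start; "moment": the same for the moment, N m; "finger_gap": finger opening in m; "gripper_force": force on a finger pad.
Only numpy, scipy, OpenCV 4.12 (cv2) and the standard library are available. Lean on these libraries where they do the work, as an engineer would, in place of code of your own. Each camera call takes 0.05 s, during which the arm holds its last target. There are 200 camera calls.

## Working session

There is one attempt and no reset: what is moved stays moved. The work goes in short steps, Python scripts to look and compute and a tool call to move; the robot and the scene stay as the last step left them, time stands still between calls to the robot, and variables do not carry over. Pictures are saved under pics/ and viewed, at most 14 in all, crops included, and the job is handed in when it is done.

Besides the shell and the picture viewer there is one more tool, called after "Emit:" as name(argument=value, ...) on one line, values as JSON. drive_tool: Moves the arm, as the interface text tells. Its arguments: {"type":"object","properties":{"rows":{"type":"array"},"squeeze":{"type":"number"}},"required":["rows"]}

```bash
mkdir -p pics; ls
cat > h.py <<'E'
import numpy as np, cv2
from workcell import *
def unproj(c,uv,d):
    K=np.array([[c['fx'],0,c['cx']],[0,c['fy'],c['cy']],[0,0,1]])
    s=cv2.undistortPoints(np.array([[uv]],float),K,np.array([c['k1'],0,0,0.]))[0,0]
    R=np.array(c['orientation']); return np.array(c['eye']),R@np.array([s[0],s[1],1])
def onplane(c,uv,z):
    e,r=unproj(c,uv,0); return e+r*(z-e[2])/r[2]
def cloud(c,d):
    h,w=d.shape; u,v=np.meshgrid(np.arange(w),np.arange(h))
    K=np.array([[c['fx'],0,c['cx']],[0,c['fy'],c['cy']],[0,0,1]])
    s=cv2.undistortPoints(np.stack([u,v],-1).reshape(-1,1,2).astype(float),K,np.array([c['k1'],0,0,0.]))[:,0]
    p=np.c_[s,np.ones(len(s))]*d.reshape(-1,1)
    return (np.array(c['eye'])+p@np.array(c['orientation']).T).reshape(h,w,3)
E
python3 - <<'E'
from h import *
s=read_state(); print(s['time_s'],s['tool_pos'],s['orientation'],s['finger_gap'],hold_point_z)
for n in ['top','scene']:
    im,d=capture(n); cv2.imwrite(f'pics/{n}0.png',im); c=get_calibration(n); np.savez(f'{n}0.npz',im=im,d=d)
    print(n,c); P=cloud(c,d)
    for q in ['salt_shaker','spice_jar','grinder','pepper_mill','coaster_1','tea_box','green_mug']:
        for r in find_in(q,n)[:5]:
            u,v=map(int,np.round(r['point'])); print(q,round(r['p'],2),[u,v],np.round(P[v,u],3) if d[v,u]>0 else 0)
E
```

```text
pics
0.0 [ 0.12151798 -0.51031074  0.23066311] [[ 9.72793251e-01  2.31674694e-01 -3.56406044e-04]
 [ 2.31674967e-01 -9.72792209e-01  1.42397314e-03]
 [-1.68104823e-05 -1.46780182e-03 -9.99998923e-01]] 0.08543638811868001 0.0187
top {'fx': 495.00546983942894, 'fy': 495.00546983942894, 'cx': 250.9904406615697, 'cy': 190.15991850235545, 'k1': 0.03911816960437979, 'eye': array([0.33400349, 0.0263716 , 1.29669343]), 'orientation': array([[ 0.00576495, -0.98387361,  0.17877218],
       [-0.99993362, -0.00388835,  0.01084577],
       [-0.00997574, -0.17882284, -0.98383072]])}
salt_shaker 0.7 [367, 230] [ 0.457 -0.246  0.077]
salt_shaker 0.67 [165, 228] [0.452 0.237 0.155]
salt_shaker 0.36 [218, 168] [0.628 0.129 0.009]
spice_jar 0.63 [311, 234] [ 0.444 -0.105  0.105]
grinder 0.9 [212, 234] [0.44  0.13  0.135]
pepper_mill 0.74 [168, 227] [0.455 0.232 0.148]
coaster_1 0.88 [259, 168] [0.627 0.02  0.012]
coaster_1 0.85 [329, 164] [ 0.64  -0.167  0.009]
coaster_1 0.77 [219, 170] [0.623 0.126 0.007]
coaster_1 0.66 [296, 163] [ 0.64  -0.078  0.018]
tea_box 0.83 [380, 156] [ 0.64  -0.281  0.094]
g
[... 350 characters left out ...]
 -6.86085488e-01],
       [ 1.60729958e-04, -7.68873352e-01, -6.39401082e-01]])}
salt_shaker 0.87 [334, 141] [ 0.453 -0.242  0.059]
salt_shaker 0.67 [273, 120] [ 0.645 -0.261  0.067]
salt_shaker 0.43 [226, 196] [0.629 0.04  0.009]
spice_jar 0.66 [280, 228] [0.431 0.164 0.099]
spice_jar 0.59 [315, 175] [ 0.446 -0.074  0.058]
grinder 0.68 [279, 224] [0.433 0.165 0.109]
pepper_mill 0.62 [245, 264] [0.451 0.264 0.094]
coaster_1 0.86 [208, 218] [0.625 0.125 0.009]
coaster_1 0.79 [227, 198] [0.622 0.047 0.01 ]
coaster_1 0.61 [247, 172] [ 0.629 -0.068  0.011]
coaster_1 0.59 [257, 153] [ 0.646 -0.16   0.011]
tea_box 0.78 [271, 122] [ 0.649 -0.255  0.062]
green_mug 0.97 [177, 238] [0.627 0.23  0.041]
```

View pics/top0.png

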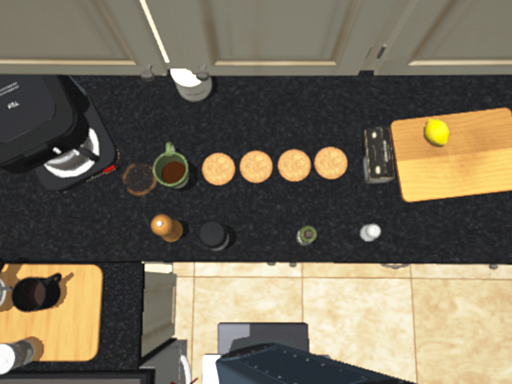

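View pics/scene0.png

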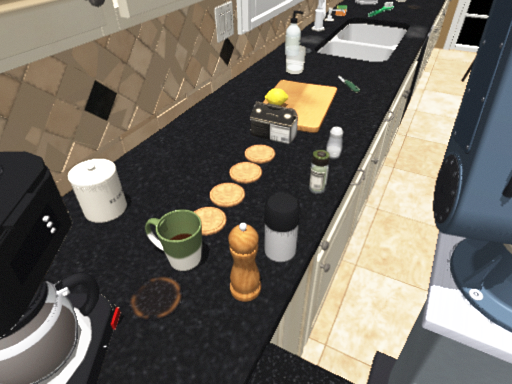

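Run:
```python
from h import *
# top view + scene clouds: circle fits
P=[]
for n in ['top','scene']:
    z=np.load(n+'0.npz'); p=cloud(get_calibration(n),z['d']); P.append((n,p,z['d']))
def fit(q):
    (x,y),r=cv2.minEnclosingCircle(q[:,:2].astype(np.float32)); 
    A=np.c_[2*q[:,:2],np.ones(len(q))]; s=np.linalg.lstsq(A,(q[:,:2]**2).sum(1),rcond=None)[0]
    return np.round([x,y,r],4),np.round([s[0],s[1],np.sqrt(s[2]+s[0]**2+s[1]**2)],4)
for n,p,d in P:
    for nm,c,R,zb in [('salt',(.455,-.245),.05,(.03,.072)),('salttop',(.455,-.245),.05,(.082,.1)),('spice',(.445,-.1),.05,(.02,.1)),('spicetop',(.445,-.1),.05,(.1,.12)),('grind',(.44,.13),.055,(.02,.085)),('grindtop',(.44,.13),.055,(.13,.145)),('mill',(.455,.235),.055,(.02,.12)),('millhead',(.455,.235),.055,(.13,.15)),('milltop',(.455,.235),.055,(.16,.18)),
      ('c1',(.62,.13),.055,(.004,.014)),('c2',(.625,.03),.055,(.004,.014)),('c3',(.632,-.07),.055,(.004,.014)),('c4',(.64,-.165),.055,(.004,.014))]:
        m=(d>0)&(np.hypot(p[...,0]-c[0],p[...,1]-c[1])<R)&(p[...,2]>zb[0])&(p[...,2]<zb[1])
        if m.sum()>8: print(n,nm,m.sum(),*fit(p[m]),np.round(p[m].mean(0),4),round(p[m][:,2].max(),4))
```

```text
top salt 102 [ 0.4542 -0.2588  0.0208] [ 0.4549 -0.2604  0.0181] [ 0.4501 -0.2495  0.0498] 0.0716
top salttop 118 [ 0.4544 -0.26    0.0163] [ 0.4548 -0.2601  0.0107] [ 0.4546 -0.2596  0.0877] 0.0942
top spice 65 [ 0.4399 -0.0951  0.02  ] [ 0.4415 -0.0961  0.0173] [ 0.4334 -0.0869  0.0647] 0.0997
top spicetop 214 [ 0.4439 -0.0982  0.0201] [ 0.4439 -0.0982  0.0142] [ 0.4438 -0.0984  0.1052] 0.1114
top grind 42 [0.4303 0.1221 0.0287] [0.4424 0.1328 0.0328] [0.4217 0.1135 0.0499] 0.0764
top grindtop 465 [0.4416 0.1323 0.0316] [0.4424 0.1323 0.0209] [0.4424 0.1323 0.1338] 0.1409
top mill 174 [0.4601 0.2475 0.0266] [0.4607 0.2491 0.0227] [0.453  0.2356 0.0599] 0.1199
top millhead 114 [0.4611 0.25   0.0249] [0.461  0.2498 0.0226] [0.4578 0.2438 0.1448] 0.15
top milltop 48 [0.4621 0.2482 0.0152] [0.4603 0.2512 0.008 ] [0.4602 0.2507 0.1647] 0.1739
top c1 760 [0.6191 0.1293 0.054 ] [0.6234 0.1301 0.0314] [0.6243 0.1302 0.0084] 0.014
top c2 770 [0.6237 0.0331 0.0535] [0.6301 0.0298 0.0314] [0.631  0.0299 0.0084] 0.0139
top c3 797 [ 0.631  -0.0688  0.0546] [ 0.6343 -0.0733  0.0318] [ 0.6348 -0.
[... 658 characters left out ...]
.4421 0.1352 0.0214] [0.4415 0.1367 0.1343] 0.1372
scene mill 958 [0.4593 0.2526 0.0271] [0.4592 0.2541 0.0196] [0.4527 0.2653 0.0667] 0.12
scene millhead 305 [0.4611 0.2507 0.025 ] [0.4613 0.2507 0.0227] [0.4529 0.2646 0.1424] 0.1499
scene milltop 71 [0.461  0.2508 0.0124] [0.4615 0.251  0.0061] [0.4605 0.2524 0.166 ] 0.1728
scene c1 598 [0.6268 0.131  0.0438] [0.6211 0.1278 0.0287] [0.6173 0.1259 0.0093] 0.0126
scene c2 641 [0.634  0.0302 0.0439] [0.6319 0.0319 0.0308] [0.6311 0.0333 0.0094] 0.013
scene c3 517 [ 0.638  -0.0712  0.0443] [ 0.6363 -0.07    0.031 ] [ 0.6354 -0.0685  0.0094] 0.0126
scene c4 428 [ 0.6445 -0.1611  0.0512] [ 0.6432 -0.1648  0.0315] [ 0.6423 -0.1643  0.0092] 0.0129
```

Top view: mug at about (171,168), coasters at (218,168), (256,167), (294,165) and (331,163), tea box at (378,155). Mill (167,227), grinder (213,234), jar (307,235) and shaker (370,232) stand in front. So the tea box is at the −y end: mill→c4, grinder→c3, jar→c2, salt→c1.

The scene view shows the same order. The salt is nearest the arm, so I start with it.

Emit:
drive_tool(rows=[{"delta_pos": [0.384, -0.169, -0.09], "turn": [0, 0, -57], "grip": 0}, {"delta_pos": [0.384, -0.169, -0.09], "turn": [0, 0, -57], "grip": 0}, {"delta_pos": [0.384, -0.169, -0.09], "turn": [0, 0, -57], "grip": 0}, {"delta_pos": [0.384, -0.169, -0.09], "turn": [0, 0, -57], "grip": 0}, {"delta_pos": [0.384, -0.169, -0.09], "turn": [0, 0, -57], "grip": 0}, {"delta_pos": [0.384, -0.169, -0.09], "turn": [0, 0, -57], "grip": 0}, {"delta_pos": [0.384, -0.169, -0.09], "turn": [0, 0, -57], "grip": 0}, {"delta_pos": [0.384, -0.169, -0.09], "turn": [0, 0, -57], "grip": 0}], squeeze=30)

```text
time_s: 1.47
tool_pos: [0.3827, -0.3123, 0.3019]
orientation: [[0.33, 0.944, 0.0], [0.944, -0.33, -0.0], [-0.0, 0.001, -1.0]]
force: [1.5, -1.2, -0.2]
finger_gap: 0.0858
gripper_force: 0.0
```

Emit:
drive_tool(rows=[{"delta_pos": [0.075, 0.05, 0.0], "turn": [0, 0, -22.7], "grip": 0}, {"delta_pos": [0.075, 0.05, 0.0], "turn": [0, 0, -22.7], "grip": 0}, {"delta_pos": [0.075, 0.05, 0.0], "turn": [0, 0, -22.7], "grip": 0}, {"delta_pos": [0.075, 0.05, 0.0], "turn": [0, 0, -22.7], "grip": 0}, {"delta_pos": [0.075, 0.05, 0.0], "turn": [0, 0, -22.7], "grip": 0}])

```text
time_s: 1.88
tool_pos: [0.4538, -0.2596, 0.301]
orientation: [[-0.054, 0.999, -0.001], [0.999, 0.054, 0.0], [0.0, -0.001, -1.0]]
force: [0.0, 0.6, 0.1]
finger_gap: 0.0855
gripper_force: 0.0
```

```bash
cat >> h.py <<'E'
def go(*t):
    s=read_state(); R=np.array(s['orientation']); y=np.degrees(np.arctan2(R[1,1],R[0,1]))
    print('pos',np.round(s['tool_pos'],4),'R.z',np.round(R[:,2],4),'yawy',round(y,2),'hz',hold_point_z,'t',s['time_s'])
    for p in t: print(p,'->',np.round(R.T@(np.array(p)-s['tool_pos']),4))
def circ(q):
    q=q[:,:2]; A=np.c_[2*q,np.ones(len(q))]; s=np.linalg.lstsq(A,(q**2).sum(1),rcond=None)[0]
    (x,y),r=cv2.minEnclosingCircle(q.astype(np.float32))
    return np.round([s[0],s[1],np.sqrt(s[2]+s[0]**2+s[1]**2)],4),np.round([x,y,r],4),np.round(q.mean(0),4)
E
python3 - <<'E'
from h import *
c=get_calibration('wrist'); im,d=capture('wrist'); cv2.imwrite('pics/w1.png',im); np.savez('w1.npz',im=im,d=d,eye=c['eye'],o=c['orientation'])
print(c); P=cloud(c,d); go((.455,-.258,.05))
for q in ['salt_shaker','spice_jar','coaster_1','tea_box']:
    for r in find_in(q,'wrist')[:4]:
        u,v=map(int,np.round(r['point'])); print(q,round(r['p'],2),[u,v],np.round(P[v,u],3))
for nm,cc,zb in [('salttop',(.455,-.258),(.08,.1)),('saltbody',(.455,-.258),(.02,.07)),('spicetop',(.445,-.097),(.1,.12))]:
    m=(d>0)&(np.hypot(P[...,0]-cc[0],P[...,1]-cc[1])<.05)&(P[...,2]>zb[0])&(P[...,2]<zb[1])
    if m.sum()>8: print(nm,m.sum(),*circ(P[m]),P[m][:,2].max())
E
```

```text
{'fx': 282.50034532654075, 'fy': 282.50034532654075, 'cx': 253.23905050009103, 'cy': 194.62019708351116, 'k1': -0.0007990356657274897, 'eye': array([ 0.45040815, -0.18366951,  0.4446308 ]), 'orientation': array([[ 9.98540218e-01,  5.18444573e-02,  1.51520660e-02],
       [ 5.40066321e-02, -9.53931500e-01, -2.95123663e-01],
       [-8.46493069e-04,  2.95511159e-01, -9.55338913e-01]])}
pos [ 0.4532 -0.2602  0.3011] R.z [-6.e-04  0.e+00 -1.e+00] yawy 2.92 hz 0.0187 t 1.9333
(0.455, -0.258, 0.05) -> [0.0021 0.002  0.2511]
salt_shaker 0.89 [255, 160] [ 0.456 -0.248  0.089]
salt_shaker 0.69 [253, 26] [ 0.445 -0.101  0.106]
spice_jar 0.61 [250, 26] [ 0.442 -0.102  0.108]
spice_jar 0.61 [395, 31] [ 0.639 -0.073  0.007]
coaster_1 0.95 [393, 30] [ 0.635 -0.073  0.011]
coaster_1 0.92 [384, 104] [ 0.642 -0.169  0.008]
tea_box 0.79 [394, 190] [ 0.641 -0.278  0.087]
salttop 501 [ 0.4563 -0.2584  0.0116] [ 0.4565 -0.2591  0.017 ] [ 0.4562 -0.2577] 0.09201781878077331
saltbody 248 [ 0.4565 -0.2587  0.0188] [ 0.4566 -0.2575  0.0214] [ 0.4556 -0.246 ] 0.06954303267401873
spicetop 1301 [ 0.4449 -0.097   0.0142] [ 0.4445 -0.0966  0.0206] [ 0.445 -0.097] 0.1093691513782335
```

View pics/w1.png

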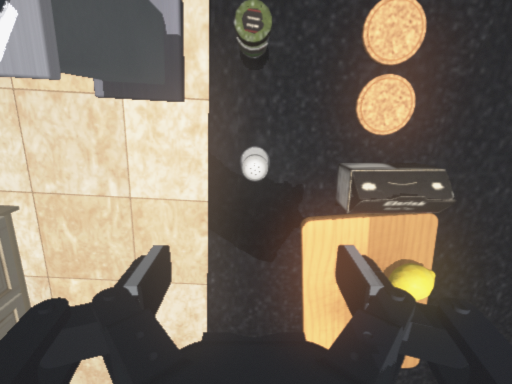

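The wrist view shows the shaker at (255,163), the jar at (252,20), and coasters 3 and 4 at (394,30) and (386,104), clear of the tea box. I descend on the shaker.

Emit:
drive_tool(rows=[{"delta_pos": [0.001, 0.003, 0.04], "turn": [0, 0, 0], "grip": 0}, {"delta_pos": [0.001, 0.003, 0.08], "turn": [0, 0, 0], "grip": 0}, {"delta_pos": [0.001, 0.003, 0.12], "turn": [0, 0, 0], "grip": 0}, {"delta_pos": [0.001, 0.003, 0.16], "turn": [0, 0, 0], "grip": 0}, {"delta_pos": [0.001, 0.003, 0.2], "turn": [0, 0, 0], "grip": 0}, {"delta_pos": [0.001, 0.003, 0.235], "turn": [0, 0, 0], "grip": 0}, {"delta_pos": [0.001, 0.003, 0.265], "turn": [0, 0, 0], "grip": 0}, {"delta_pos": [0.001, 0.003, 0.265], "turn": [0, 0, 0], "grip": 0}])

```text
time_s: 2.8
tool_pos: [0.4527, -0.2576, 0.0314]
orientation: [[-0.051, 0.999, -0.007], [0.999, 0.051, 0.004], [0.005, -0.007, -1.0]]
force: [-1.2, 0.7, -0.0]
finger_gap: 0.0853
gripper_force: 0.0
```

Run:
```python
from h import *
go((.4563,-.2586,.034))
z=np.load('w1.npz'); s=[('w1',z)]
# coasters by colour (cork) in all three pictures, on plane z=.008
c0=get_calibration('wrist'); cw=dict(c0,eye=z['eye'],orientation=z['o'])
for n,c,im,d in [('top',get_calibration('top'),np.load('top0.npz')['im'],np.load('top0.npz')['d']),('scene',get_calibration('scene'),np.load('scene0.npz')['im'],np.load('scene0.npz')['d']),('w',cw,z['im'],z['d'])]:
    P=cloud(c,d); hsv=cv2.cvtColor(im,cv2.COLOR_BGR2HSV)
    for k,cc in enumerate([(.624,.13),(.631,.03),(.636,-.071),(.642,-.168)]):
        m=(np.hypot(P[...,0]-cc[0],P[...,1]-cc[1])<.055)&(hsv[...,2]>90)&(hsv[...,1]>40)&(abs(P[...,2])<.02)
        if m.sum()<50: continue
        pts=cv2.findContours(m.astype(np.uint8),cv2.RETR_EXTERNAL,cv2.CHAIN_APPROX_NONE)[0]
        pts=max(pts,key=len)[:,0]; q=np.array([onplane(c,p,.008) for p in pts]); print(n,k+1,*circ(q),np.median(P[m][:,2]).round(4))
```

```text
pos [ 0.4527 -0.2576  0.0314] R.z [-0.0073  0.0042 -1.    ] yawy 2.94 hz 0.0187 t 2.8
(0.4563, -0.2586, 0.034) -> [-0.0012  0.0036 -0.0027]
top 1 [0.6265 0.1287 0.0442] [0.6265 0.1289 0.0457] [0.6265 0.1288] 0.0079
top 2 [0.6336 0.0285 0.0442] [0.6334 0.0283 0.0455] [0.6334 0.0284] 0.008
top 3 [ 0.6372 -0.0732  0.0442] [ 0.6372 -0.0735  0.0455] [ 0.6373 -0.0732] 0.008
top 4 [ 0.6443 -0.1707  0.0443] [ 0.6442 -0.1709  0.0456] [ 0.6445 -0.1705] 0.0078
scene 1 [0.621  0.1269 0.0403] [0.6251 0.1315 0.0474] [0.6206 0.126 ] 0.0094
scene 2 [0.6317 0.0316 0.0446] [0.6323 0.0316 0.0476] [0.6311 0.0317] 0.0094
scene 3 [ 0.6354 -0.0696  0.045 ] [ 0.6342 -0.0696  0.0481] [ 0.6354 -0.069 ] 0.0093
scene 4 [ 0.6419 -0.1649  0.0454] [ 0.6412 -0.1626  0.0505] [ 0.6416 -0.1629] 0.0092
w 3 [ 0.6374 -0.0745  0.0427] [ 0.6373 -0.0731  0.0443] [ 0.6375 -0.0731] 0.0094
w 4 [ 0.6441 -0.1699  0.0438] [ 0.6443 -0.1698  0.0449] [ 0.6441 -0.1692] 0.0093
```

Emit:
drive_tool(rows=[{"delta_pos": [-0.001, 0.003, -0.003], "turn": [0, 0, 0], "grip": 0}, {"delta_pos": [-0.001, 0.003, -0.003], "turn": [0, 0, 0], "grip": 0.3}, {"delta_pos": [-0.001, 0.003, -0.003], "turn": [0, 0, 0], "grip": 1}, {"delta_pos": [-0.001, 0.003, -0.003], "turn": [0, 0, 0], "grip": 1}, {"delta_pos": [-0.001, 0.003, -0.003], "turn": [0, 0, 0], "grip": 1}, {"delta_pos": [-0.001, 0.003, -0.003], "turn": [0, 0, 0], "grip": 1}, {"delta_pos": [-0.001, 0.003, -0.003], "turn": [0, 0, 0], "grip": 1}, {"delta_pos": [-0.001, 0.003, -0.003], "turn": [0, 0, 0], "grip": 1}])

```text
time_s: 3.47
tool_pos: [0.4603, -0.2602, 0.041]
orientation: [[-0.054, 0.999, 0.002], [0.999, 0.054, -0.002], [-0.002, 0.002, -1.0]]
force: [-1.4, -0.1, 10.5]
finger_gap: 0.0365
gripper_force: 29.3
```

Emit:
drive_tool(rows=[{"delta_pos": [0, 0, 0], "turn": [0, 0, 0], "grip": 1}, {"delta_pos": [0, 0, -0.01], "turn": [0, 0, 0], "grip": 1}, {"delta_pos": [0, 0, -0.03], "turn": [0, 0, 0], "grip": 1}, {"delta_pos": [0, 0, -0.06], "turn": [0, 0, 0], "grip": 1}, {"delta_pos": [0, 0, -0.1], "turn": [0, 0, 0], "grip": 1}, {"delta_pos": [0, 0, -0.14], "turn": [0, 0, 0], "grip": 1}, {"delta_pos": [0, 0, -0.16], "turn": [0, 0, 0], "grip": 1}, {"delta_pos": [0, 0, -0.16], "turn": [0, 0, 0], "grip": 1}])

```text
time_s: 4.13
tool_pos: [0.4617, -0.2607, 0.2052]
orientation: [[-0.054, 0.999, 0.008], [0.999, 0.054, -0.004], [-0.005, 0.007, -1.0]]
force: [0.4, 0.4, -0.9]
finger_gap: 0.0369
gripper_force: 30.0
```

Run:
```python
from h import *
c=get_calibration('wrist'); im,d=capture('wrist'); cv2.imwrite('pics/w2.png',im)
sm,sd=capture('scene'); cv2.imwrite('pics/s2.png',cv2.resize(sm[60:320,120:420],None,fx=2,fy=2))
go((.6262,.1295,.2)); s=read_state(); print(s['finger_gap'],s['force'])
P=cloud(get_calibration('scene'),sd); t=s['tool_pos']
m=(sd>0)&(np.hypot(P[...,0]-t[0],P[...,1]-t[1])<.03)&(P[...,2]>.13)&(P[...,2]<t[2]+.0)
print(m.sum(),P[m].min(0),P[m].max(0),circ(P[m]))
```

```text
pos [ 0.46   -0.2598  0.2005] R.z [ 0.002 -0.001 -1.   ] yawy 3.1 hz 0.0187 t 4.2333
(0.6262, 0.1295, 0.2) -> [0.3797 0.187  0.0004]
0.036722831760937644 [ 0.10342066 -0.40734923 -2.03201224]
239 [ 0.43823442 -0.26253849  0.1624142 ] [ 0.48214024 -0.23608814  0.20014596] (array([ 0.4609, -0.2593,  0.0205]), array([ 0.4604, -0.2559,  0.0225]), array([ 0.4575, -0.2441]))
```

View pics/s2.png

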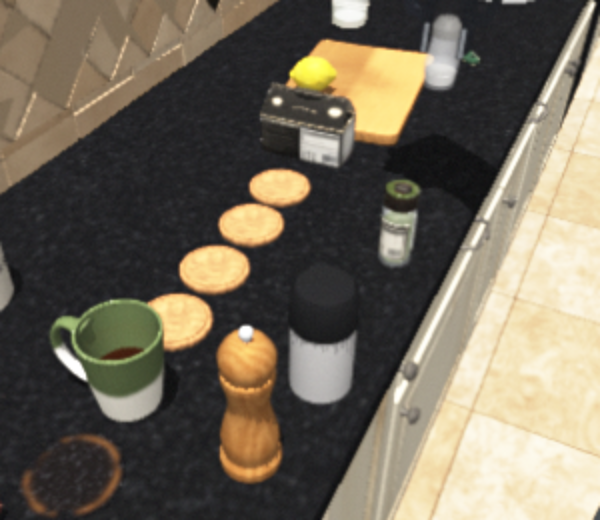

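View pics/w2.png

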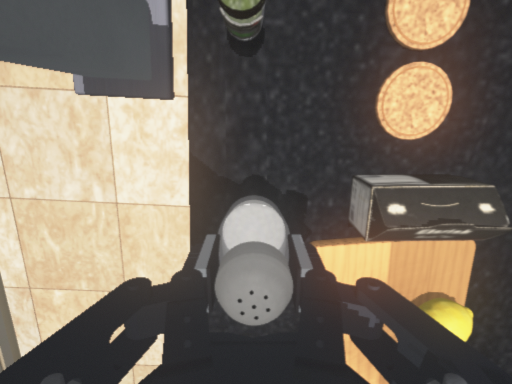

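Shaker held upright, with its lower edge about 38 mm below the TCP. Carrying it to coaster 1.

Emit:
drive_tool(rows=[{"delta_pos": [0.009, 0.004, 0], "turn": [0, 0, 0], "grip": 1}, {"delta_pos": [0.027, 0.013, 0], "turn": [0, 0, 0], "grip": 1}, {"delta_pos": [0.053, 0.026, 0], "turn": [0, 0, 0], "grip": 1}, {"delta_pos": [0.089, 0.044, 0], "turn": [0, 0, 0], "grip": 1}, {"delta_pos": [0.125, 0.062, 0], "turn": [0, 0, 0], "grip": 1}, {"delta_pos": [0.161, 0.079, 0], "turn": [0, 0, 0], "grip": 1}, {"delta_pos": [0.197, 0.097, 0], "turn": [0, 0, 0], "grip": 1}, {"delta_pos": [0.233, 0.115, 0], "turn": [0, 0, 0], "grip": 1}])

```text
time_s: 4.9
tool_pos: [0.5613, -0.0181, 0.1976]
orientation: [[-0.054, 0.999, -0.003], [0.999, 0.054, 0.0], [0.001, -0.003, -1.0]]
force: [0.8, -0.5, -0.6]
finger_gap: 0.0368
gripper_force: 30.0
```

Emit:
drive_tool(rows=[{"delta_pos": [0.035, 0.017, 0], "turn": [0, 0, 0], "grip": 1}, {"delta_pos": [0.072, 0.035, 0], "turn": [0, 0, 0], "grip": 1}, {"delta_pos": [0.103, 0.05, 0], "turn": [0, 0, 0], "grip": 1}, {"delta_pos": [0.125, 0.061, 0], "turn": [0, 0, 0], "grip": 1}, {"delta_pos": [0.139, 0.068, 0], "turn": [0, 0, 0], "grip": 1}, {"delta_pos": [0.146, 0.072, 0], "turn": [0, 0, 0], "grip": 1}, {"delta_pos": [0.147, 0.072, 0], "turn": [0, 0, 0], "grip": 1}, {"delta_pos": [0.147, 0.072, 0], "turn": [0, 0, 0], "grip": 1}])

```text
time_s: 5.57
tool_pos: [0.625, 0.13, 0.1981]
orientation: [[-0.055, 0.999, -0.002], [0.999, 0.055, -0.001], [-0.0, -0.002, -1.0]]
force: [0.2, 0.1, -0.7]
finger_gap: 0.0367
gripper_force: 30.0
```

Run:
```python
from h import *
go((.6262,.1295,.06)); s=read_state(); print(s['finger_gap'],s['force'])
sm,sd=capture('scene'); P=cloud(get_calibration('scene'),sd); t=s['tool_pos']
m=(sd>0)&(np.hypot(P[...,0]-t[0],P[...,1]-t[1])<.03)&(P[...,2]>.12)&(P[...,2]<t[2])
print(m.sum(),P[m].min(0),P[m].max(0),circ(P[m])); go((.6262,.1295,.06))
```

```text
pos [0.625  0.13   0.1981] R.z [-2.3e-03 -5.0e-04 -1.0e+00] yawy 3.13 hz 0.0187 t 5.5667
(0.6262, 0.1295, 0.06) -> [-0.0005  0.0015  0.1381]
0.03666970373741727 [ 0.20614288  0.08428516 -0.72713784]
333 [0.60353556 0.11798129 0.15869173] [0.64136457 0.15300588 0.19806811] (array([0.6251, 0.131 , 0.0198]), array([0.6243, 0.1319, 0.0214]), array([0.6158, 0.1432]))
pos [0.6251 0.1293 0.1985] R.z [-1.7e-03 -5.0e-04 -1.0e+00] yawy 3.08 hz 0.0187 t 5.6167
(0.6262, 0.1295, 0.06) -> [0.0002 0.0014 0.1385]
```

Emit:
drive_tool(rows=[{"delta_pos": [0, 0.001, 0.025], "turn": [0, 0, 0], "grip": 1}, {"delta_pos": [0, 0.001, 0.06], "turn": [0, 0, 0], "grip": 1}, {"delta_pos": [0, 0.001, 0.095], "turn": [0, 0, 0], "grip": 1}, {"delta_pos": [0, 0.001, 0.12], "turn": [0, 0, 0], "grip": 1}, {"delta_pos": [0, 0.001, 0.135], "turn": [0, 0, 0], "grip": 1}, {"delta_pos": [0, 0.001, 0.142], "turn": [0, 0, 0], "grip": 1}, {"delta_pos": [0, 0.001, 0.146], "turn": [0, 0, 0], "grip": 1}, {"delta_pos": [0, 0.001, 0.147], "turn": [0, 0, 0], "grip": 1}])

```text
time_s: 6.28
tool_pos: [0.6269, 0.1292, 0.0525]
orientation: [[-0.053, 0.999, 0.0], [0.999, 0.053, 0.0], [0.0, 0.0, -1.0]]
force: [0.7, 0.6, -0.6]
finger_gap: 0.0366
gripper_force: 30.0
```

Emit:
drive_tool(rows=[{"delta_pos": [0, 0, 0.001], "turn": [0, 0, 0], "grip": 1}, {"delta_pos": [0, 0, 0.002], "turn": [0, 0, 0], "grip": 1}, {"delta_pos": [0, 0, 0.002], "turn": [0, 0, 0], "grip": 1}])

```text
time_s: 6.53
tool_pos: [0.6274, 0.13, 0.0512]
orientation: [[-0.054, 0.999, 0.001], [0.999, 0.054, 0.0], [0.0, 0.002, -1.0]]
force: [-0.1, -0.1, -0.6]
finger_gap: 0.0366
gripper_force: 30.0
```

Emit:
drive_tool(rows=[{"delta_pos": [0, 0, 0.001], "turn": [0, 0, 0], "grip": 1}, {"delta_pos": [0, 0, 0.002], "turn": [0, 0, 0], "grip": 1}, {"delta_pos": [0, 0, 0.003], "turn": [0, 0, 0], "grip": 1}, {"delta_pos": [0, 0, 0.003], "turn": [0, 0, 0], "grip": 1}])

```text
time_s: 6.87
tool_pos: [0.6273, 0.1301, 0.049]
orientation: [[-0.054, 0.999, 0.002], [0.999, 0.054, 0.0], [0.0, 0.002, -1.0]]
force: [-3.8, -1.8, 12.4]
finger_gap: 0.0366
gripper_force: 32.0
```

Contact at 12 N. I release and back up.

Emit:
drive_tool(rows=[{"delta_pos": [0, 0, -0.002], "turn": [0, 0, 0], "grip": 1}, {"delta_pos": [0, 0, -0.002], "turn": [0, 0, 0], "grip": 0.4}, {"delta_pos": [0, 0, -0.002], "turn": [0, 0, 0], "grip": 0.2}, {"delta_pos": [0, 0, -0.002], "turn": [0, 0, 0], "grip": 0}, {"delta_pos": [0, 0, -0.002], "turn": [0, 0, 0], "grip": 0}, {"delta_pos": [0, 0, -0.002], "turn": [0, 0, 0], "grip": 0}, {"delta_pos": [0, 0, -0.01], "turn": [0, 0, 0], "grip": 0}, {"delta_pos": [0, 0, -0.03], "turn": [0, 0, 0], "grip": 0}])

```text
time_s: 7.53
tool_pos: [0.6251, 0.1296, 0.0753]
orientation: [[-0.054, 0.999, -0.005], [0.999, 0.054, -0.001], [-0.001, -0.005, -1.0]]
force: [-0.7, -0.4, -0.2]
finger_gap: 0.0855
gripper_force: 0.0
```

Emit:
drive_tool(rows=[{"delta_pos": [0, 0, -0.035], "turn": [0, 0, 0], "grip": 0}, {"delta_pos": [0, 0, -0.07], "turn": [0, 0, 0], "grip": 0}, {"delta_pos": [0, 0, -0.11], "turn": [0, 0, 0], "grip": 0}, {"delta_pos": [0, 0, -0.15], "turn": [0, 0, 0], "grip": 0}, {"delta_pos": [0, 0, -0.19], "turn": [0, 0, 0], "grip": 0}, {"delta_pos": [0, 0, -0.22], "turn": [0, 0, 0], "grip": 0}, {"delta_pos": [0, 0, -0.22], "turn": [0, 0, 0], "grip": 0}])

```text
time_s: 8.12
tool_pos: [0.6284, 0.1303, 0.3051]
orientation: [[-0.054, 0.998, 0.01], [0.999, 0.054, 0.002], [0.002, 0.01, -1.0]]
force: [1.0, 0.1, 0.8]
finger_gap: 0.0853
gripper_force: 0.0
```

```bash
cat >> h.py <<'E'
def look(cam,items):
    c=get_calibration(cam); im,d=capture(cam); P=cloud(c,d)
    for nm,cc,R,zb in items:
        m=(d>0)&(np.hypot(P[...,0]-cc[0],P[...,1]-cc[1])<R)&(P[...,2]>zb[0])&(P[...,2]<zb[1])
        if m.sum()>8: print(cam,nm,m.sum(),*circ(P[m]),'z',np.round(np.percentile(P[m][:,2],[2,98]),4))
    return im
E
python3 - <<'E'
from h import *
im=look('wrist',[('salttop',(.626,.13),.05,(.088,.11)),('saltbody',(.626,.13),.05,(.03,.07)),('c1',(.626,.13),.055,(.004,.012)),('c2',(.633,.03),.055,(.004,.012)),('spicetop',(.445,-.097),.05,(.1,.115)),('grindtop',(.442,.133),.05,(.13,.14))])
cv2.imwrite('pics/w3.png',im); go((.4447,-.0966,.27))
look('top',[('salttop',(.626,.13),.05,(.088,.11))]);look('scene',[('salttop',(.626,.13),.05,(.088,.11))])
E
```

```text
wrist salttop 510 [0.6279 0.1322 0.0116] [0.6282 0.1314 0.017 ] [0.6279 0.133 ] z [0.0885 0.0996]
wrist saltbody 232 [0.6281 0.1321 0.0189] [0.6281 0.1322 0.0213] [0.6274 0.1447] z [0.0369 0.069 ]
wrist c1 1494 [0.6275 0.129  0.0347] [0.627  0.1302 0.043 ] [0.6262 0.136 ] z [0.0072 0.0111]
wrist c2 1917 [0.6339 0.0313 0.0303] [0.6335 0.0301 0.0433] [0.6338 0.0319] z [0.0071 0.011 ]
wrist grindtop 2239 [0.4452 0.1341 0.0212] [0.4443 0.1334 0.0312] [0.4457 0.1347] z [0.1305 0.1363]
pos [0.6281 0.1302 0.3018] R.z [ 0.0069  0.0016 -1.    ] yawy 3.09 hz 0.0187 t 8.1667
(0.4447, -0.0966, 0.27) -> [-0.2166 -0.1956  0.0302]
scene salttop 139 [0.6251 0.1333 0.0108] [0.6257 0.1327 0.0163] [0.6239 0.1351] z [0.0884 0.0995]
```

View pics/w3.png

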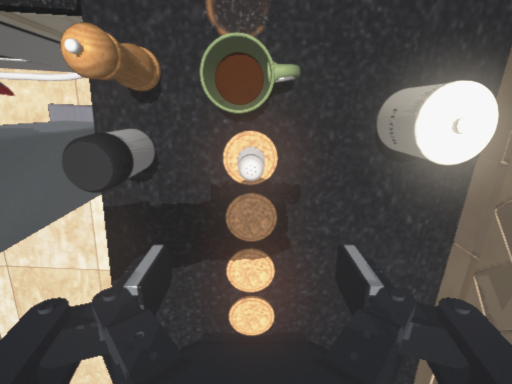

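The shaker stands within about 2 mm of the middle of coaster 1 (wrist view, (250,160)). Next is the jar.

Emit:
drive_tool(rows=[{"delta_pos": [-0.02, -0.018, 0.003], "turn": [0, 0, 0], "grip": 0}, {"delta_pos": [-0.05, -0.045, 0.007], "turn": [0, 0, 0], "grip": 0}, {"delta_pos": [-0.08, -0.072, 0.011], "turn": [0, 0, 0], "grip": 0}, {"delta_pos": [-0.11, -0.1, 0.015], "turn": [0, 0, 0], "grip": 0}, {"delta_pos": [-0.14, -0.127, 0.02], "turn": [0, 0, 0], "grip": 0}, {"delta_pos": [-0.17, -0.154, 0.025], "turn": [0, 0, 0], "grip": 0}, {"delta_pos": [-0.2, -0.18, 0.028], "turn": [0, 0, 0], "grip": 0}, {"delta_pos": [-0.217, -0.196, 0.03], "turn": [0, 0, 0], "grip": 0}])

```text
time_s: 8.93
tool_pos: [0.4393, -0.0991, 0.2657]
orientation: [[-0.053, 0.999, -0.003], [0.999, 0.053, 0.0], [0.0, -0.003, -1.0]]
force: [1.0, 0.1, 0.4]
finger_gap: 0.0855
gripper_force: 0.0
```

Emit:
drive_tool(rows=[{"delta_pos": [0, 0, 0.01], "turn": [0, 0, 0], "grip": 0}, {"delta_pos": [0, 0, 0.03], "turn": [0, 0, 0], "grip": 0}, {"delta_pos": [0, 0, 0.06], "turn": [0, 0, 0], "grip": 0}, {"delta_pos": [0, 0, 0.08], "turn": [0, 0, 0], "grip": 0}, {"delta_pos": [0, 0, 0.09], "turn": [0, 0, 0], "grip": 0}, {"delta_pos": [0, 0, 0.09], "turn": [0, 0, 0], "grip": 0}])

```text
time_s: 9.43
tool_pos: [0.4402, -0.0968, 0.1739]
orientation: [[-0.054, 0.999, -0.006], [0.999, 0.054, 0.002], [0.002, -0.006, -1.0]]
force: [-0.1, 0.2, -0.3]
finger_gap: 0.0856
gripper_force: 0.0
```

Run:
```python
from h import *
look('wrist',[('spicetop',(.445,-.097),.05,(.1,.115)),('spice',(.445,-.097),.05,(.02,.095)),('grindtop',(.442,.133),.055,(.13,.14)),('c3',(.637,-.072),.055,(.004,.012))])
go((.4447,-.0966,.05))
```

```text
wrist spicetop 1923 [ 0.4448 -0.0955  0.0143] [ 0.445  -0.0962  0.0204] [ 0.4447 -0.095 ] z [0.1026 0.1078]
wrist spice 657 [ 0.445  -0.096   0.0201] [ 0.4443 -0.092   0.0202] [ 0.4438 -0.0791] z [0.022  0.0942]
wrist c3 4731 [ 0.6362 -0.0715  0.0305] [ 0.6367 -0.0782  0.0487] [ 0.6359 -0.0706] z [0.0066 0.0109]
pos [ 0.4412 -0.097   0.1755] R.z [-0.0042  0.001  -1.    ] yawy 3.1 hz 0.0187 t 9.4833
(0.4447, -0.0966, 0.05) -> [0.     0.004  0.1255]
```

Emit:
drive_tool(rows=[{"delta_pos": [0.001, 0.004, 0.015], "turn": [0, 0, 0], "grip": 0}, {"delta_pos": [0.001, 0.004, 0.04], "turn": [0, 0, 0], "grip": 0}, {"delta_pos": [0.001, 0.004, 0.07], "turn": [0, 0, 0], "grip": 0}, {"delta_pos": [0.001, 0.004, 0.095], "turn": [0, 0, 0], "grip": 0}, {"delta_pos": [0.001, 0.004, 0.115], "turn": [0, 0, 0], "grip": 0}, {"delta_pos": [0.001, 0.004, 0.125], "turn": [0, 0, 0], "grip": 0}, {"delta_pos": [0.001, 0.004, 0.125], "turn": [0, 0, 0], "grip": 0}])

```text
time_s: 10.07
tool_pos: [0.4455, -0.0958, 0.0507]
orientation: [[-0.054, 0.999, -0.003], [0.999, 0.054, 0.001], [0.001, -0.003, -1.0]]
force: [-0.5, -0.5, -0.5]
finger_gap: 0.0855
gripper_force: 0.0
```

Emit:
drive_tool(rows=[{"delta_pos": [0, 0, 0], "turn": [0, 0, 0], "grip": 0.3}, {"delta_pos": [0, 0, 0], "turn": [0, 0, 0], "grip": 0.45}, {"delta_pos": [0, 0, 0], "turn": [0, 0, 0], "grip": 0.6}, {"delta_pos": [0, 0, 0], "turn": [0, 0, 0], "grip": 1}, {"delta_pos": [0, 0, 0], "turn": [0, 0, 0], "grip": 1}, {"delta_pos": [0, 0, 0], "turn": [0, 0, 0], "grip": 1}])

```text
time_s: 10.57
tool_pos: [0.4473, -0.0962, 0.0529]
orientation: [[-0.054, 0.999, 0.001], [0.999, 0.054, -0.0], [-0.0, 0.001, -1.0]]
force: [-0.1, 0.8, 6.5]
finger_gap: 0.0402
gripper_force: 33.4
```

Emit:
drive_tool(rows=[{"delta_pos": [0, 0, -0.005], "turn": [0, 0, 0], "grip": 1}, {"delta_pos": [0, 0, -0.02], "turn": [0, 0, 0], "grip": 1}, {"delta_pos": [0, 0, -0.045], "turn": [0, 0, 0], "grip": 1}, {"delta_pos": [0.005, 0.008, -0.075], "turn": [0, 0, 0], "grip": 1}, {"delta_pos": [0.015, 0.025, -0.095], "turn": [0, 0, 0], "grip": 1}, {"delta_pos": [0.03, 0.05, -0.1], "turn": [0, 0, 0], "grip": 1}, {"delta_pos": [0.047, 0.078, -0.1], "turn": [0, 0, 0], "grip": 1}, {"delta_pos": [0.064, 0.106, -0.1], "turn": [0, 0, 0], "grip": 1}])

```text
time_s: 11.23
tool_pos: [0.5504, -0.0258, 0.1535]
orientation: [[-0.053, 0.999, 0.002], [0.999, 0.053, -0.0], [-0.0, 0.002, -1.0]]
force: [0.1, -0.4, -1.2]
finger_gap: 0.0403
gripper_force: 32.8
```

Emit:
drive_tool(rows=[{"delta_pos": [0.017, 0.028, 0], "turn": [0, 0, 0], "grip": 1}, {"delta_pos": [0.033, 0.054, 0], "turn": [0, 0, 0], "grip": 1}, {"delta_pos": [0.044, 0.073, 0], "turn": [0, 0, 0], "grip": 1}, {"delta_pos": [0.05, 0.083, 0], "turn": [0, 0, 0], "grip": 1}, {"delta_pos": [0.052, 0.087, 0], "turn": [0, 0, 0], "grip": 1}, {"delta_pos": [0.052, 0.087, 0], "turn": [0, 0, 0], "grip": 1}])

```text
time_s: 11.73
tool_pos: [0.6335, 0.0306, 0.1518]
orientation: [[-0.055, 0.998, -0.001], [0.998, 0.055, 0.0], [0.0, -0.001, -1.0]]
force: [-0.7, 0.2, -0.7]
finger_gap: 0.0404
gripper_force: 32.8
```

Run:
```python
from h import *
s=read_state(); t=s['tool_pos']
im=look('wrist',[('held',t,.03,(t[2]-.06,t[2]+.08)),('c2',(.6335,.03),.055,(.004,.012)),('c1',(.6335,.13),.055,(.004,.012))])
look('scene',[('held',t,.03,(t[2]-.07,t[2]))])
go((.6335,.03,.07)); print(s['finger_gap'])
```

```text
wrist held 17100 [0.6331 0.0385 0.0165] [0.6322 0.0398 0.0285] [0.633  0.0421] z [0.1218 0.231 ]
wrist c2 3758 [0.6337 0.0338 0.0291] [0.6337 0.0297 0.043 ] [0.6335 0.0405] z [0.0075 0.0109]
wrist c1 4257 [0.6272 0.1317 0.035 ] [0.6271 0.13   0.0431] [0.6266 0.1278] z [0.0075 0.011 ]
scene held 332 [0.6321 0.0306 0.0195] [0.6314 0.0317 0.021 ] [0.6238 0.0427] z [0.1029 0.1504]
pos [0.6325 0.0297 0.1521] R.z [-1.e-03 -1.e-04 -1.e+00] yawy 3.09 hz 0.0187 t 11.8333
(0.6335, 0.03, 0.07) -> [0.0002 0.0011 0.0821]
0.040365548123872455
```

Emit:
drive_tool(rows=[{"delta_pos": [0, 0.001, 0.015], "turn": [0, 0, 0], "grip": 1}, {"delta_pos": [0, 0.001, 0.04], "turn": [0, 0, 0], "grip": 1}, {"delta_pos": [0, 0.001, 0.065], "turn": [0, 0, 0], "grip": 1}, {"delta_pos": [0, 0.001, 0.08], "turn": [0, 0, 0], "grip": 1}, {"delta_pos": [0, 0.001, 0.086], "turn": [0, 0, 0], "grip": 1}, {"delta_pos": [0, 0.001, 0.089], "turn": [0, 0, 0], "grip": 1}, {"delta_pos": [0, 0.001, 0.09], "turn": [0, 0, 0], "grip": 1}, {"delta_pos": [0, 0.001, 0.09], "turn": [0, 0, 0], "grip": 1}])

```text
time_s: 12.5
tool_pos: [0.6346, 0.0299, 0.0633]
orientation: [[-0.054, 0.999, 0.001], [0.999, 0.054, 0.0], [0.0, 0.001, -1.0]]
force: [-0.2, 0.0, -0.5]
finger_gap: 0.0401
gripper_force: 32.8
```

Emit:
drive_tool(rows=[{"delta_pos": [0, 0, 0.001], "turn": [0, 0, 0], "grip": 1}, {"delta_pos": [0, 0, 0.002], "turn": [0, 0, 0], "grip": 1}, {"delta_pos": [0, 0, 0.002], "turn": [0, 0, 0], "grip": 1}])

```text
time_s: 12.75
tool_pos: [0.6348, 0.0303, 0.061]
orientation: [[-0.054, 0.999, 0.002], [0.999, 0.054, 0.0], [0.0, 0.002, -1.0]]
force: [0.4, 0.4, 2.1]
finger_gap: 0.0401
gripper_force: 32.9
```

Emit:
drive_tool(rows=[{"delta_pos": [0, 0, 0.001], "turn": [0, 0, 0], "grip": 1}, {"delta_pos": [0, 0, 0.001], "turn": [0, 0, 0], "grip": 0.4}, {"delta_pos": [0, 0, 0], "turn": [0, 0, 0], "grip": 0.2}, {"delta_pos": [0, 0, 0], "turn": [0, 0, 0], "grip": 0}, {"delta_pos": [0, 0, 0], "turn": [0, 0, 0], "grip": 0}, {"delta_pos": [0, 0, 0], "turn": [0, 0, 0], "grip": 0}, {"delta_pos": [0, 0, -0.01], "turn": [0, 0, 0], "grip": 0}, {"delta_pos": [0, 0, -0.03], "turn": [0, 0, 0], "grip": 0}])

```text
time_s: 13.42
tool_pos: [0.6326, 0.0301, 0.0887]
orientation: [[-0.054, 0.999, -0.004], [0.999, 0.054, -0.0], [0.0, -0.004, -1.0]]
force: [-0.1, 0.2, 0.5]
finger_gap: 0.0855
gripper_force: 0.0
```

Emit:
drive_tool(rows=[{"delta_pos": [0, 0, -0.035], "turn": [0, 0, 0], "grip": 0}, {"delta_pos": [0, 0, -0.07], "turn": [0, 0, 0], "grip": 0}, {"delta_pos": [0, 0, -0.11], "turn": [0, 0, 0], "grip": 0}, {"delta_pos": [0, 0, -0.15], "turn": [0, 0, 0], "grip": 0}, {"delta_pos": [0, 0, -0.18], "turn": [0, 0, 0], "grip": 0}, {"delta_pos": [0, 0, -0.2], "turn": [0, 0, 0], "grip": 0}, {"delta_pos": [0, 0, -0.2], "turn": [0, 0, 0], "grip": 0}])

```text
time_s: 14.0
tool_pos: [0.6356, 0.0302, 0.2962]
orientation: [[-0.054, 0.999, 0.008], [0.999, 0.054, 0.001], [0.0, 0.008, -1.0]]
force: [-0.0, -0.0, -0.1]
finger_gap: 0.0854
gripper_force: 0.0
```

Run:
```python
from h import *
im=look('wrist',[('spicetop',(.634,.03),.04,(.1,.125)),('spice',(.634,.03),.04,(.03,.1)),('c2',(.634,.03),.055,(.004,.012)),('salttop',(.626,.13),.05,(.088,.11)),('grindtop',(.442,.133),.055,(.13,.14)),('millhead',(.461,.251),.055,(.13,.15))])
go((.4432,.1335,.22))
```

```text
wrist spicetop 936 [0.6346 0.0316 0.0145] [0.6346 0.0309 0.0203] [0.6345 0.0321] z [0.1042 0.1158]
wrist spice 214 [0.6347 0.0306 0.0203] [0.635  0.0381 0.0192] [0.6344 0.0477] z [0.0325 0.0979]
wrist c2 1326 [0.6341 0.0299 0.0341] [0.6341 0.03   0.0429] [0.6326 0.0425] z [0.0071 0.011 ]
wrist salttop 699 [0.628  0.131  0.0117] [0.6281 0.1311 0.0171] [0.6281 0.1309] z [0.0884 0.0996]
wrist grindtop 3156 [0.4454 0.133  0.0212] [0.4445 0.1329 0.0313] [0.4458 0.1334] z [0.1306 0.1364]
pos [0.6351 0.0302 0.2934] R.z [ 5.e-03  3.e-04 -1.e+00] yawy 3.1 hz 0.0187 t 14.05
(0.4432, 0.1335, 0.22) -> [ 0.1135 -0.1864  0.0725]
```

Emit:
drive_tool(rows=[{"delta_pos": [0.01, -0.016, 0.004], "turn": [0, 0, 0], "grip": 0}, {"delta_pos": [0.028, -0.046, 0.01], "turn": [0, 0, 0], "grip": 0}, {"delta_pos": [0.048, -0.078, 0.02], "turn": [0, 0, 0], "grip": 0}, {"delta_pos": [0.068, -0.111, 0.03], "turn": [0, 0, 0], "grip": 0}, {"delta_pos": [0.088, -0.144, 0.04], "turn": [0, 0, 0], "grip": 0}, {"delta_pos": [0.103, -0.169, 0.048], "turn": [0, 0, 0], "grip": 0}, {"delta_pos": [0.111, -0.182, 0.052], "turn": [0, 0, 0], "grip": 0}, {"delta_pos": [0.113, -0.186, 0.053], "turn": [0, 0, 0], "grip": 0}])

```text
time_s: 14.72
tool_pos: [0.4391, 0.1335, 0.236]
orientation: [[-0.056, 0.998, -0.003], [0.998, 0.056, -0.0], [-0.0, -0.003, -1.0]]
force: [0.2, -0.6, 0.3]
finger_gap: 0.0853
gripper_force: 0.0
```

Emit:
drive_tool(rows=[{"delta_pos": [0, 0, 0], "turn": [0, 0, 0], "grip": 0}, {"delta_pos": [0, 0, 0], "turn": [0, 0, 0], "grip": 0}, {"delta_pos": [0, 0, 0], "turn": [0, 0, 0], "grip": 0}])

```text
time_s: 14.97
tool_pos: [0.4435, 0.1327, 0.2373]
orientation: [[-0.053, 0.999, 0.0], [0.999, 0.053, 0.0], [0.0, 0.0, -1.0]]
force: [0.7, -0.6, 0.8]
finger_gap: 0.0854
gripper_force: 0.0
```

Run:
```python
from h import *
im=look('wrist',[('grindtop',(.444,.133),.055,(.13,.14)),('millhead',(.461,.251),.055,(.13,.15)),('milltop',(.461,.251),.055,(.16,.175))])
cv2.imwrite('pics/w4.png',im)
go((.444,.133,.0915))
```

```text
wrist grindtop 3223 [0.4433 0.1343 0.0211] [0.4435 0.1336 0.031 ] [0.4433 0.1351] z [0.1307 0.1363]
wrist millhead 787 [0.4619 0.2503 0.0231] [0.4618 0.2505 0.0251] [0.4587 0.2458] z [0.1408 0.1498]
wrist milltop 572 [0.462  0.2505 0.0072] [0.4615 0.2506 0.0137] [0.4615 0.2497] z [0.16   0.1724]
pos [0.4435 0.1326 0.2372] R.z [ 2.e-04  0.e+00 -1.e+00] yawy 3.05 hz 0.0187 t 15.0167
(0.444, 0.133, 0.0915) -> [0.0003 0.0005 0.1457]
```

View pics/w4.png

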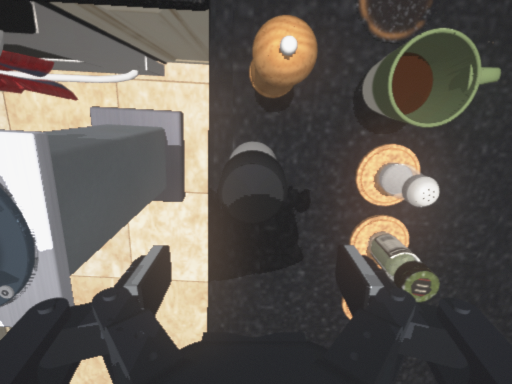

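The grinder top is at (252,190), centred between the fingers; the mill head is at (285,50), well clear. I descend and grip.

Emit:
drive_tool(rows=[{"delta_pos": [0.001, 0, 0.01], "turn": [0, 0, 0], "grip": 0}, {"delta_pos": [0.001, 0, 0.035], "turn": [0, 0, 0], "grip": 0}, {"delta_pos": [0.001, 0, 0.06], "turn": [0, 0, 0], "grip": 0}, {"delta_pos": [0.001, 0, 0.085], "turn": [0, 0, 0], "grip": 0}, {"delta_pos": [0.001, 0, 0.11], "turn": [0, 0, 0], "grip": 0}, {"delta_pos": [0.001, 0, 0.13], "turn": [0, 0, 0], "grip": 0}, {"delta_pos": [0.001, 0, 0.142], "turn": [0, 0, 0], "grip": 0}, {"delta_pos": [0.001, 0, 0.146], "turn": [0, 0, 0], "grip": 0}])

```text
time_s: 15.68
tool_pos: [0.4413, 0.1332, 0.0885]
orientation: [[-0.053, 0.999, -0.004], [0.999, 0.053, -0.001], [-0.001, -0.004, -1.0]]
force: [-0.5, 0.1, 0.8]
finger_gap: 0.0851
gripper_force: 0.0
```

Emit:
drive_tool(rows=[{"delta_pos": [0, 0, 0], "turn": [0, 0, 0], "grip": 0.1}, {"delta_pos": [0, 0, 0], "turn": [0, 0, 0], "grip": 0.15}, {"delta_pos": [0, 0, 0], "turn": [0, 0, 0], "grip": 0.2}, {"delta_pos": [0, 0, 0], "turn": [0, 0, 0], "grip": 0.3}, {"delta_pos": [0, 0, 0], "turn": [0, 0, 0], "grip": 1}, {"delta_pos": [0, 0, 0], "turn": [0, 0, 0], "grip": 1}, {"delta_pos": [0, 0, 0], "turn": [0, 0, 0], "grip": 1}], squeeze=70)

```text
time_s: 16.27
tool_pos: [0.4429, 0.1342, 0.0929]
orientation: [[-0.054, 0.999, 0.002], [0.999, 0.054, 0.001], [0.001, 0.002, -1.0]]
force: [-3.5, -0.5, 11.2]
finger_gap: 0.0634
gripper_force: 75.2
```

Emit:
drive_tool(rows=[{"delta_pos": [0, 0, -0.004], "turn": [0, 0, 0], "grip": 1}, {"delta_pos": [0, 0, -0.015], "turn": [0, 0, 0], "grip": 1}, {"delta_pos": [0, 0, -0.035], "turn": [0, 0, 0], "grip": 1}, {"delta_pos": [0, 0, -0.06], "turn": [0, 0, 0], "grip": 1}, {"delta_pos": [0, 0, -0.09], "turn": [0, 0, 0], "grip": 1}, {"delta_pos": [0, 0, -0.115], "turn": [0, 0, 0], "grip": 1}, {"delta_pos": [0, 0, -0.132], "turn": [0, 0, 0], "grip": 1}, {"delta_pos": [0, 0, -0.14], "turn": [0, 0, 0], "grip": 1}])

```text
time_s: 16.93
tool_pos: [0.4432, 0.1342, 0.2339]
orientation: [[-0.054, 0.999, 0.003], [0.999, 0.054, 0.001], [0.001, 0.003, -1.0]]
force: [0.9, 1.0, -5.0]
finger_gap: 0.0637
gripper_force: 78.3
```

Emit:
drive_tool(rows=[{"delta_pos": [-0.006, 0.005, 0], "turn": [0, 0, 0], "grip": 1}, {"delta_pos": [-0.02, 0.017, 0], "turn": [0, 0, 0], "grip": 1}, {"delta_pos": [-0.04, 0.034, 0], "turn": [0, 0, 0], "grip": 1}, {"delta_pos": [-0.063, 0.053, 0], "turn": [0, 0, 0], "grip": 1}, {"delta_pos": [-0.087, 0.073, 0], "turn": [0, 0, 0], "grip": 1}, {"delta_pos": [-0.11, 0.093, 0], "turn": [0, 0, 0], "grip": 1}, {"delta_pos": [-0.133, 0.112, 0], "turn": [0, 0, 0], "grip": 1}, {"delta_pos": [-0.155, 0.131, 0], "turn": [0, 0, 0], "grip": 1}])

```text
time_s: 17.6
tool_pos: [0.582, -0.0157, 0.2292]
orientation: [[-0.054, 0.999, -0.003], [0.999, 0.054, -0.0], [0.0, -0.003, -1.0]]
force: [0.6, -0.5, -5.4]
finger_gap: 0.0634
gripper_force: 78.2
```

Emit:
drive_tool(rows=[{"delta_pos": [-0.02, 0.017, 0], "turn": [0, 0, 0], "grip": 1}, {"delta_pos": [-0.037, 0.031, 0], "turn": [0, 0, 0], "grip": 1}, {"delta_pos": [-0.05, 0.042, 0], "turn": [0, 0, 0], "grip": 1}, {"delta_pos": [-0.058, 0.049, 0], "turn": [0, 0, 0], "grip": 1}, {"delta_pos": [-0.061, 0.052, 0], "turn": [0, 0, 0], "grip": 1}, {"delta_pos": [-0.061, 0.052, 0], "turn": [0, 0, 0], "grip": 1}, {"delta_pos": [-0.061, 0.052, 0], "turn": [0, 0, 0], "grip": 1}])

```text
time_s: 18.18
tool_pos: [0.6361, -0.0714, 0.2305]
orientation: [[-0.054, 0.999, -0.001], [0.999, 0.054, 0.001], [0.001, -0.001, -1.0]]
force: [-0.2, 0.0, -5.8]
finger_gap: 0.0636
gripper_force: 78.2
```

Run:
```python
from h import *
s=read_state(); t=s['tool_pos']
look('scene',[('heldbody',t,.045,(t[2]-.088,t[2]-.01)),('bottom',t,.05,(.12,t[2]-.01)),('spicetop',(.634,.03),.04,(.1,.125))])
im=look('wrist',[('spicetop',(.634,.03),.04,(.1,.125)),('c3',(.637,-.072),.055,(.004,.012))])
go((.637,-.072,.11)); print(s['finger_gap'],s['force'])
```

```text
scene heldbody 851 [ 0.6362 -0.0722  0.0321] [ 0.6339 -0.0668  0.0327] [ 0.6238 -0.0503] z [0.1445 0.219 ]
scene bottom 870 [ 0.6362 -0.0722  0.0321] [ 0.6339 -0.0668  0.0327] [ 0.6238 -0.0503] z [0.1425 0.219 ]
scene spicetop 228 [0.633  0.0323 0.0158] [0.6334 0.0308 0.0212] [0.6309 0.0353] z [0.1011 0.1159]
wrist spicetop 1853 [0.6346 0.03   0.0142] [0.6347 0.0299 0.0205] [0.6346 0.0302] z [0.1105 0.116 ]
wrist c3 1637 [ 0.6377 -0.066   0.029 ] [ 0.6377 -0.0722  0.0429] [ 0.6374 -0.0532] z [0.0072 0.0109]
pos [ 0.6361 -0.071   0.2313] R.z [-5.e-04  3.e-04 -1.e+00] yawy 3.14 hz 0.0187 t 18.2833
(0.637, -0.072, 0.11) -> [-0.0011  0.0009  0.1213]
0.06358173233672519 [-2.03597635e-01  3.68155588e-03 -5.76445170e+00]
```

Emit:
drive_tool(rows=[{"delta_pos": [0, 0.001, 0.01], "turn": [0, 0, 0], "grip": 1}, {"delta_pos": [0, 0.001, 0.03], "turn": [0, 0, 0], "grip": 1}, {"delta_pos": [0, 0.001, 0.055], "turn": [0, 0, 0], "grip": 1}, {"delta_pos": [0, 0.001, 0.08], "turn": [0, 0, 0], "grip": 1}, {"delta_pos": [0, 0.001, 0.102], "turn": [0, 0, 0], "grip": 1}, {"delta_pos": [0, 0.001, 0.116], "turn": [0, 0, 0], "grip": 1}, {"delta_pos": [0, 0.001, 0.123], "turn": [0, 0, 0], "grip": 1}, {"delta_pos": [0, 0.001, 0.125], "turn": [0, 0, 0], "grip": 1}])

```text
time_s: 18.95
tool_pos: [0.6366, -0.0712, 0.1047]
orientation: [[-0.055, 0.999, -0.002], [0.999, 0.055, 0.0], [0.001, -0.002, -1.0]]
force: [0.5, -0.7, -4.8]
finger_gap: 0.0636
gripper_force: 78.1
```

Emit:
drive_tool(rows=[{"delta_pos": [0, 0, 0.001], "turn": [0, 0, 0], "grip": 1}, {"delta_pos": [0, 0, 0.002], "turn": [0, 0, 0], "grip": 1}, {"delta_pos": [0, 0, 0.002], "turn": [0, 0, 0], "grip": 1}])

```text
time_s: 19.2
tool_pos: [0.6384, -0.0717, 0.1052]
orientation: [[-0.054, 0.999, 0.002], [0.999, 0.054, -0.0], [-0.0, 0.002, -1.0]]
force: [-0.1, 0.2, -5.1]
finger_gap: 0.0637
gripper_force: 78.1
```

Emit:
drive_tool(rows=[{"delta_pos": [0, 0, 0.001], "turn": [0, 0, 0], "grip": 1}, {"delta_pos": [0, 0, 0.002], "turn": [0, 0, 0], "grip": 1}, {"delta_pos": [0, 0, 0.003], "turn": [0, 0, 0], "grip": 1}, {"delta_pos": [0, 0, 0.003], "turn": [0, 0, 0], "grip": 1}])

```text
time_s: 19.53
tool_pos: [0.6378, -0.0718, 0.1012]
orientation: [[-0.054, 0.999, 0.0], [0.999, 0.054, 0.0], [0.0, 0.0, -1.0]]
force: [0.5, 0.0, -5.0]
finger_gap: 0.0636
gripper_force: 78.3
```

Emit:
drive_tool(rows=[{"delta_pos": [0, 0, 0.001], "turn": [0, 0, 0], "grip": 1}, {"delta_pos": [0, 0, 0.002], "turn": [0, 0, 0], "grip": 1}, {"delta_pos": [0, 0, 0.002], "turn": [0, 0, 0], "grip": 1}])

```text
time_s: 19.78
tool_pos: [0.6378, -0.0718, 0.1011]
orientation: [[-0.054, 0.999, 0.001], [0.999, 0.054, -0.0], [-0.0, 0.001, -1.0]]
force: [-4.7, 0.5, 8.6]
finger_gap: 0.0635
gripper_force: 80.5
```

Contact. I release and rise.

Emit:
drive_tool(rows=[{"delta_pos": [0, 0, 0], "turn": [0, 0, 0], "grip": 0.25}, {"delta_pos": [0, 0, 0], "turn": [0, 0, 0], "grip": 0.1}, {"delta_pos": [0, 0, 0], "turn": [0, 0, 0], "grip": 0}, {"delta_pos": [0, 0, 0], "turn": [0, 0, 0], "grip": 0}, {"delta_pos": [0, 0, 0], "turn": [0, 0, 0], "grip": 0}, {"delta_pos": [0, 0, 0], "turn": [0, 0, 0], "grip": 0}])

```text
time_s: 20.28
tool_pos: [0.6379, -0.0718, 0.0992]
orientation: [[-0.054, 0.999, 0.0], [0.999, 0.054, 0.0], [0.0, 0.0, -1.0]]
force: [0.1, 0.4, 0.7]
finger_gap: 0.0854
gripper_force: 0.0
```

Emit:
drive_tool(rows=[{"delta_pos": [0, 0, -0.01], "turn": [0, 0, 0], "grip": 0}, {"delta_pos": [0, 0, -0.03], "turn": [0, 0, 0], "grip": 0}, {"delta_pos": [0, 0, -0.06], "turn": [0, 0, 0], "grip": 0}, {"delta_pos": [0, 0, -0.09], "turn": [0, 0, 0], "grip": 0}, {"delta_pos": [0, 0, -0.12], "turn": [0, 0, 0], "grip": 0}, {"delta_pos": [0, 0, -0.15], "turn": [0, 0, 0], "grip": 0}, {"delta_pos": [0, 0, -0.17], "turn": [0, 0, 0], "grip": 0}, {"delta_pos": [0, 0, -0.17], "turn": [0, 0, 0], "grip": 0}])

```text
time_s: 20.95
tool_pos: [0.6393, -0.0719, 0.275]
orientation: [[-0.054, 0.999, 0.008], [0.999, 0.054, -0.001], [-0.001, 0.008, -1.0]]
force: [-0.2, -0.3, 0.8]
finger_gap: 0.0852
gripper_force: 0.0
```

Run:
```python
from h import *
im=look('wrist',[('grindtop',(.637,-.072),.05,(.138,.15)),('c3',(.637,-.072),.055,(.004,.012)),('spicetop',(.634,.03),.04,(.11,.125))])
go((.4617,.2505,.29))
look('scene',[('grindtop',(.637,-.072),.05,(.138,.15)),('grindbody',(.637,-.072),.05,(.03,.09)),('milltop',(.461,.251),.055,(.16,.175))])
```

```text
wrist grindtop 2637 [ 0.6384 -0.0716  0.0212] [ 0.6382 -0.0726  0.031 ] [ 0.6383 -0.0709] z [0.1386 0.1443]
wrist c3 600 [ 0.638  -0.0719  0.0381] [ 0.6374 -0.067   0.0436] [ 0.6356 -0.0473] z [0.0068 0.0112]
wrist spicetop 1323 [0.6346 0.0303 0.014 ] [0.6348 0.0302 0.02  ] [0.6346 0.0305] z [0.1124 0.116 ]
pos [ 0.6388 -0.0719  0.2724] R.z [ 5.e-03 -4.e-04 -1.e+00] yawy 3.1 hz 0.0187 t 21.0
(0.4617, 0.2505, 0.29) -> [ 0.3315 -0.1594 -0.0186]
scene grindtop 258 [ 0.6368 -0.0702  0.0216] [ 0.6378 -0.07    0.031 ] [ 0.6359 -0.0685] z [0.1385 0.1446]
scene grindbody 502 [ 0.638  -0.073   0.0323] [ 0.6363 -0.0698  0.0329] [ 0.6247 -0.0514] z [0.0315 0.089 ]
scene milltop 78 [0.4605 0.2518 0.0055] [0.4611 0.2512 0.0109] [0.4601 0.2525] z [0.16  0.172]
```

Emit:
drive_tool(rows=[{"delta_pos": [0.015, -0.007, -0.01], "turn": [0, 0, 0], "grip": 0}, {"delta_pos": [0.043, -0.021, -0.02], "turn": [0, 0, 0], "grip": 0}, {"delta_pos": [0.075, -0.036, -0.02], "turn": [0, 0, 0], "grip": 0}, {"delta_pos": [0.108, -0.052, -0.02], "turn": [0, 0, 0], "grip": 0}, {"delta_pos": [0.141, -0.068, -0.02], "turn": [0, 0, 0], "grip": 0}, {"delta_pos": [0.174, -0.084, -0.02], "turn": [0, 0, 0], "grip": 0}, {"delta_pos": [0.207, -0.1, -0.02], "turn": [0, 0, 0], "grip": 0}, {"delta_pos": [0.24, -0.115, -0.02], "turn": [0, 0, 0], "grip": 0}])

```text
time_s: 21.72
tool_pos: [0.5077, 0.1631, 0.2885]
orientation: [[-0.054, 0.999, -0.002], [0.999, 0.054, -0.0], [-0.0, -0.002, -1.0]]
force: [0.9, 0.2, 0.1]
finger_gap: 0.0854
gripper_force: 0.0
```

Emit:
drive_tool(rows=[{"delta_pos": [0.033, -0.016, 0], "turn": [0, 0, 0], "grip": 0}, {"delta_pos": [0.06, -0.029, 0], "turn": [0, 0, 0], "grip": 0}, {"delta_pos": [0.08, -0.038, 0], "turn": [0, 0, 0], "grip": 0}, {"delta_pos": [0.09, -0.043, 0], "turn": [0, 0, 0], "grip": 0}, {"delta_pos": [0.0915, -0.0445, 0], "turn": [0, 0, 0], "grip": 0}, {"delta_pos": [0.0915, -0.0445, 0], "turn": [0, 0, 0], "grip": 0}, {"delta_pos": [0.0915, -0.0445, 0], "turn": [0, 0, 0], "grip": 0}])

```text
time_s: 22.3
tool_pos: [0.4607, 0.2499, 0.289]
orientation: [[-0.054, 0.999, -0.0], [0.999, 0.054, -0.001], [-0.0, -0.0, -1.0]]
force: [0.5, -0.2, 0.2]
finger_gap: 0.0852
gripper_force: 0.0
```

Run:
```python
from h import *
im=look('wrist',[('millhead',(.461,.251),.055,(.13,.15)),('milltop',(.461,.251),.055,(.162,.175))])
go((.4615,.2508,.124))
```

```text
wrist millhead 417 [0.4619 0.2508 0.0231] [0.4621 0.2506 0.025 ] [0.4614 0.26  ] z [0.1356 0.1498]
wrist milltop 123 [0.4619 0.2512 0.0042] [0.462  0.2507 0.0061] [0.4618 0.2516] z [0.1658 0.1724]
pos [0.461  0.2497 0.289 ] R.z [-2.e-04 -4.e-04 -1.e+00] yawy 3.03 hz 0.0187 t 22.35
(0.4615, 0.2508, 0.124) -> [0.0012 0.0006 0.165 ]
```

Emit:
drive_tool(rows=[{"delta_pos": [0.001, 0.001, 0.015], "turn": [0, 0, 0], "grip": 0}, {"delta_pos": [0.001, 0.001, 0.045], "turn": [0, 0, 0], "grip": 0}, {"delta_pos": [0.001, 0.001, 0.08], "turn": [0, 0, 0], "grip": 0}, {"delta_pos": [0.001, 0.001, 0.11], "turn": [0, 0, 0], "grip": 0}, {"delta_pos": [0.001, 0.001, 0.135], "turn": [0, 0, 0], "grip": 0}, {"delta_pos": [0.001, 0.001, 0.155], "turn": [0, 0, 0], "grip": 0}, {"delta_pos": [0.001, 0.001, 0.165], "turn": [0, 0, 0], "grip": 0}, {"delta_pos": [0.001, 0.001, 0.165], "turn": [0, 0, 0], "grip": 0}])

```text
time_s: 23.02
tool_pos: [0.4609, 0.2501, 0.1222]
orientation: [[-0.052, 0.999, -0.003], [0.999, 0.052, -0.002], [-0.002, -0.003, -1.0]]
force: [-0.5, -0.5, -0.2]
finger_gap: 0.0855
gripper_force: 0.0
```

Emit:
drive_tool(rows=[{"delta_pos": [0, 0, 0], "turn": [0, 0, 0], "grip": 0.2}, {"delta_pos": [0, 0, 0], "turn": [0, 0, 0], "grip": 0.3}, {"delta_pos": [0, 0, 0], "turn": [0, 0, 0], "grip": 0.4}, {"delta_pos": [0, 0, 0], "turn": [0, 0, 0], "grip": 0.5}, {"delta_pos": [0, 0, 0], "turn": [0, 0, 0], "grip": 1}, {"delta_pos": [0, 0, 0], "turn": [0, 0, 0], "grip": 1}, {"delta_pos": [0, 0, 0], "turn": [0, 0, 0], "grip": 1}], squeeze=35)

```text
time_s: 23.6
tool_pos: [0.4622, 0.2522, 0.126]
orientation: [[-0.054, 0.999, 0.002], [0.999, 0.054, 0.002], [0.001, 0.002, -1.0]]
force: [-1.3, -0.2, 7.2]
finger_gap: 0.0456
gripper_force: 35.0
```

Emit:
drive_tool(rows=[{"delta_pos": [0, 0, -0.004], "turn": [0, 0, 0], "grip": 1}, {"delta_pos": [0, 0, -0.015], "turn": [0, 0, 0], "grip": 1}, {"delta_pos": [0, 0, -0.035], "turn": [0, 0, 0], "grip": 1}, {"delta_pos": [0, 0, -0.06], "turn": [0, 0, 0], "grip": 1}, {"delta_pos": [0, 0, -0.09], "turn": [0, 0, 0], "grip": 1}, {"delta_pos": [0, 0, -0.12], "turn": [0, 0, 0], "grip": 1}, {"delta_pos": [0, 0, -0.15], "turn": [0, 0, 0], "grip": 1}, {"delta_pos": [0, 0, -0.165], "turn": [0, 0, 0], "grip": 1}])

```text
time_s: 24.27
tool_pos: [0.4621, 0.2521, 0.2936]
orientation: [[-0.054, 0.999, 0.004], [0.999, 0.054, 0.002], [0.002, 0.004, -1.0]]
force: [1.2, 0.3, -0.9]
finger_gap: 0.0448
gripper_force: 36.3
```

Run:
```python
from h import *
s=read_state(); t=s['tool_pos']
im=look('scene',[('mill lower',t,.045,(.155,.2)),('mill upper',t,.045,(.22,.28))])
cv2.imwrite('pics/s5.png',cv2.resize(im[60:320,120:420],None,fx=2,fy=2))
go((.6443,-.1695,.29)); print(s['finger_gap'],s['force'])
```

```text
scene mill lower 513 [0.4616 0.2511 0.0265] [0.4608 0.2517 0.0289] [0.4514 0.2683] z [0.1719 0.1992]
scene mill upper 954 [0.4612 0.252  0.0194] [0.4605 0.2527 0.0247] [0.4539 0.2642] z [0.2207 0.2787]
pos [0.4628 0.2524 0.2951] R.z [ 0.0064  0.0036 -1.    ] yawy 3.1 hz 0.0187 t 24.3167
(0.6443, -0.1695, 0.29) -> [-0.4311  0.1584  0.0047]
0.044781171127782335 [ 1.20507267  0.31857444 -0.89783142]
```

View pics/s5.png

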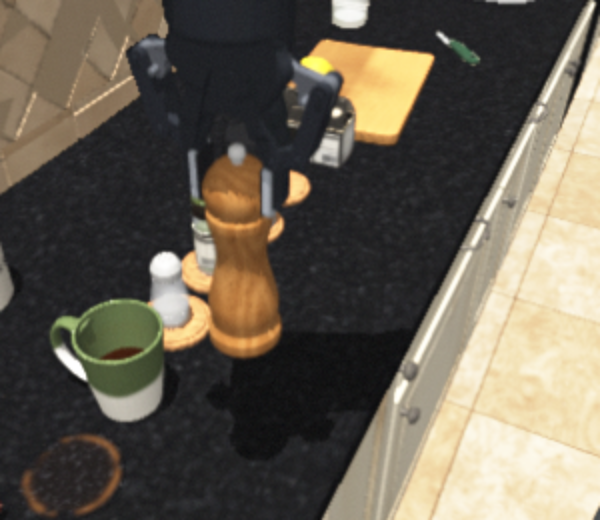

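The mill hangs upright, with its bottom about 0.17 m up. Carrying it to coaster 4.

Emit:
drive_tool(rows=[{"delta_pos": [-0.006, 0.002, 0], "turn": [0, 0, 0], "grip": 1}, {"delta_pos": [-0.019, 0.007, 0], "turn": [0, 0, 0], "grip": 1}, {"delta_pos": [-0.039, 0.014, 0], "turn": [0, 0, 0], "grip": 1}, {"delta_pos": [-0.065, 0.024, 0], "turn": [0, 0, 0], "grip": 1}, {"delta_pos": [-0.095, 0.035, 0], "turn": [0, 0, 0], "grip": 1}, {"delta_pos": [-0.125, 0.046, 0], "turn": [0, 0, 0], "grip": 1}, {"delta_pos": [-0.155, 0.057, 0], "turn": [0, 0, 0], "grip": 1}, {"delta_pos": [-0.185, 0.068, 0], "turn": [0, 0, 0], "grip": 1}])

```text
time_s: 24.98
tool_pos: [0.5392, 0.0687, 0.2877]
orientation: [[-0.054, 0.999, -0.002], [0.999, 0.054, -0.0], [-0.0, -0.002, -1.0]]
force: [0.7, 0.6, -2.2]
finger_gap: 0.0452
gripper_force: 36.3
```

Emit:
drive_tool(rows=[{"delta_pos": [-0.03, 0.011, 0], "turn": [0, 0, 0], "grip": 1}, {"delta_pos": [-0.06, 0.022, 0], "turn": [0, 0, 0], "grip": 1}, {"delta_pos": [-0.09, 0.033, 0], "turn": [0, 0, 0], "grip": 1}, {"delta_pos": [-0.121, 0.044, 0], "turn": [0, 0, 0], "grip": 1}, {"delta_pos": [-0.151, 0.055, 0], "turn": [0, 0, 0], "grip": 1}, {"delta_pos": [-0.181, 0.066, 0], "turn": [0, 0, 0], "grip": 1}, {"delta_pos": [-0.203, 0.074, 0], "turn": [0, 0, 0], "grip": 1}, {"delta_pos": [-0.22, 0.081, 0], "turn": [0, 0, 0], "grip": 1}])

```text
time_s: 25.65
tool_pos: [0.632, -0.1474, 0.287]
orientation: [[-0.053, 0.999, -0.003], [0.999, 0.053, 0.0], [0.0, -0.003, -1.0]]
force: [0.2, 0.1, -2.2]
finger_gap: 0.0455
gripper_force: 36.3
```

Emit:
drive_tool(rows=[{"delta_pos": [-0.012, 0.004, 0], "turn": [0, 0, 0], "grip": 1}, {"delta_pos": [-0.02, 0.007, 0], "turn": [0, 0, 0], "grip": 1}, {"delta_pos": [-0.025, 0.009, 0], "turn": [0, 0, 0], "grip": 1}, {"delta_pos": [-0.026, 0.009, 0], "turn": [0, 0, 0], "grip": 1}, {"delta_pos": [-0.026, 0.009, 0], "turn": [0, 0, 0], "grip": 1}, {"delta_pos": [-0.026, 0.009, 0], "turn": [0, 0, 0], "grip": 1}])

```text
time_s: 26.15
tool_pos: [0.6424, -0.1693, 0.2894]
orientation: [[-0.055, 0.998, 0.0], [0.998, 0.055, 0.0], [0.0, 0.0, -1.0]]
force: [-0.2, -0.0, -1.7]
finger_gap: 0.0456
gripper_force: 36.3
```

Run:
```python
from h import *
s=read_state(); t=s['tool_pos']
look('scene',[('mill lower',t,.045,(.152,.2)),('mill upper',t,.045,(.22,.28)),('grindtop',(.637,-.072),.05,(.138,.15))])
look('top',[('c4',(.644,-.17),.055,(.004,.012)),('tea',(.64,-.28),.1,(.1,.12))])
go((.6443,-.1695,.137)); print(s['finger_gap'],s['force'])
```

```text
scene mill lower 283 [ 0.6409 -0.1694  0.0256] [ 0.6402 -0.1662  0.029 ] [ 0.6324 -0.1521] z [0.1671 0.1993]
scene mill upper 415 [ 0.6409 -0.1682  0.0184] [ 0.6404 -0.1676  0.0235] [ 0.6349 -0.1563] z [0.2213 0.2789]
scene grindtop 259 [ 0.6364 -0.0707  0.0215] [ 0.6376 -0.0719  0.0308] [ 0.6353 -0.0688] z [0.1383 0.1444]
top c4 234 [ 0.6486 -0.1495  0.0233] [ 0.6515 -0.152   0.0494] [ 0.6496 -0.1457] z [0.0042 0.0117]
pos [ 0.6425 -0.1693  0.2896] R.z [ 4.e-04  1.e-04 -1.e+00] yawy 3.15 hz 0.0187 t 26.25
(0.6443, -0.1695, 0.137) -> [-0.0003  0.0018  0.1526]
0.04562042237938431 [-1.51238787e-01 -3.44846451e-04 -1.68328472e+00]
```

Emit:
drive_tool(rows=[{"delta_pos": [0, 0.002, 0.012], "turn": [0, 0, 0], "grip": 1}, {"delta_pos": [0, 0.002, 0.035], "turn": [0, 0, 0], "grip": 1}, {"delta_pos": [0, 0.002, 0.065], "turn": [0, 0, 0], "grip": 1}, {"delta_pos": [0, 0.002, 0.095], "turn": [0, 0, 0], "grip": 1}, {"delta_pos": [0, 0.002, 0.12], "turn": [0, 0, 0], "grip": 1}, {"delta_pos": [0, 0.002, 0.137], "turn": [0, 0, 0], "grip": 1}, {"delta_pos": [0, 0.002, 0.147], "turn": [0, 0, 0], "grip": 1}, {"delta_pos": [0, 0.002, 0.15], "turn": [0, 0, 0], "grip": 1}])

```text
time_s: 26.92
tool_pos: [0.6437, -0.1693, 0.1377]
orientation: [[-0.055, 0.999, -0.002], [0.999, 0.055, 0.001], [0.001, -0.002, -1.0]]
force: [0.5, -0.5, -1.5]
finger_gap: 0.0452
gripper_force: 36.3
```

Emit:
drive_tool(rows=[{"delta_pos": [0, 0, 0.001], "turn": [0, 0, 0], "grip": 1}, {"delta_pos": [0, 0, 0.002], "turn": [0, 0, 0], "grip": 1}, {"delta_pos": [0, 0, 0.003], "turn": [0, 0, 0], "grip": 1}, {"delta_pos": [0, 0, 0.003], "turn": [0, 0, 0], "grip": 1}])

```text
time_s: 27.25
tool_pos: [0.6451, -0.1702, 0.1372]
orientation: [[-0.054, 0.999, 0.002], [0.999, 0.054, -0.0], [-0.0, 0.002, -1.0]]
force: [-0.5, 0.8, -1.0]
finger_gap: 0.0453
gripper_force: 36.3
```

Emit:
drive_tool(rows=[{"delta_pos": [0, 0, 0.001], "turn": [0, 0, 0], "grip": 1}, {"delta_pos": [0, 0, 0.002], "turn": [0, 0, 0], "grip": 1}, {"delta_pos": [0, 0, 0.002], "turn": [0, 0, 0], "grip": 1}, {"delta_pos": [0, 0, 0.002], "turn": [0, 0, 0], "grip": 1}])

```text
time_s: 27.58
tool_pos: [0.6446, -0.1701, 0.1343]
orientation: [[-0.054, 0.999, -0.0], [0.999, 0.054, 0.0], [0.0, -0.0, -1.0]]
force: [-0.5, 0.4, -1.6]
finger_gap: 0.0451
gripper_force: 36.3
```

Emit:
drive_tool(rows=[{"delta_pos": [0, 0, 0.001], "turn": [0, 0, 0], "grip": 1}, {"delta_pos": [0, 0, 0.002], "turn": [0, 0, 0], "grip": 1}, {"delta_pos": [0, 0, 0.002], "turn": [0, 0, 0], "grip": 1}, {"delta_pos": [0, 0, 0.002], "turn": [0, 0, 0], "grip": 1}])

```text
time_s: 27.92
tool_pos: [0.6448, -0.1703, 0.134]
orientation: [[-0.054, 0.999, 0.002], [0.999, 0.054, -0.001], [-0.001, 0.002, -1.0]]
force: [-3.9, 0.1, 11.1]
finger_gap: 0.0453
gripper_force: 37.6
```

Contact. I release slowly and rise.

Emit:
drive_tool(rows=[{"delta_pos": [0, 0, -0.001], "turn": [0, 0, 0], "grip": 0.45}, {"delta_pos": [0, 0, -0.001], "turn": [0, 0, 0], "grip": 0.35}, {"delta_pos": [0, 0, -0.001], "turn": [0, 0, 0], "grip": 0.2}, {"delta_pos": [0, 0, -0.001], "turn": [0, 0, 0], "grip": 0}, {"delta_pos": [0, 0, -0.001], "turn": [0, 0, 0], "grip": 0}, {"delta_pos": [0, 0, -0.001], "turn": [0, 0, 0], "grip": 0}, {"delta_pos": [0, 0, -0.001], "turn": [0, 0, 0], "grip": 0}])

```text
time_s: 28.5
tool_pos: [0.6446, -0.17, 0.1331]
orientation: [[-0.054, 0.999, -0.0], [0.999, 0.054, 0.0], [0.0, -0.0, -1.0]]
force: [-0.0, 0.6, 1.7]
finger_gap: 0.0857
gripper_force: 0.0
```

Emit:
drive_tool(rows=[{"delta_pos": [0, 0, -0.01], "turn": [0, 0, 0], "grip": 0}, {"delta_pos": [0, 0, -0.03], "turn": [0, 0, 0], "grip": 0}, {"delta_pos": [0, 0, -0.06], "turn": [0, 0, 0], "grip": 0}, {"delta_pos": [0, 0, -0.09], "turn": [0, 0, 0], "grip": 0}, {"delta_pos": [0, 0, -0.12], "turn": [0, 0, 0], "grip": 0}, {"delta_pos": [0, 0, -0.15], "turn": [0, 0, 0], "grip": 0}, {"delta_pos": [0, 0, -0.17], "turn": [0, 0, 0], "grip": 0}, {"delta_pos": [0, 0, -0.17], "turn": [0, 0, 0], "grip": 0}])

```text
time_s: 29.17
tool_pos: [0.6441, -0.1702, 0.3077]
orientation: [[-0.054, 0.999, 0.003], [0.999, 0.054, -0.001], [-0.001, 0.003, -1.0]]
force: [0.5, 0.5, -0.5]
finger_gap: 0.0857
gripper_force: 0.0
```

Run:
```python
from h import *
I=[('millhead',(.644,-.169),.045,(.138,.16)),('milltop',(.644,-.169),.05,(.17,.182)),('millbody',(.644,-.169),.05,(.02,.06)),('grindtop',(.637,-.072),.045,(.138,.15)),('spicetop',(.634,.03),.04,(.11,.12)),('salttop',(.626,.13),.04,(.088,.11)),('c4',(.644,-.169),.055,(.004,.012))]
look('wrist',I); im=look('scene',I); cv2.imwrite('pics/s6.png',cv2.resize(im[60:320,120:420],None,fx=2,fy=2))
go((.3,-.17,.3))
```

```text
wrist millhead 530 [ 0.6441 -0.1698  0.0223] [ 0.6441 -0.1701  0.0249] [ 0.6435 -0.1621] z [0.1456 0.1599]
wrist milltop 115 [ 0.6442 -0.1697  0.0043] [ 0.6443 -0.1707  0.0061] [ 0.6442 -0.1693] z [0.1744 0.1807]
wrist millbody 264 [ 0.6442 -0.17    0.0266] [ 0.6443 -0.1675  0.0286] [ 0.6436 -0.151 ] z [0.0211 0.0597]
wrist grindtop 2889 [ 0.6384 -0.0727  0.0213] [ 0.6385 -0.0727  0.0311] [ 0.6384 -0.0724] z [0.1386 0.1445]
wrist spicetop 27 [0.6351 0.0281 0.0176] [0.6357 0.0119 0.0079] [0.636 0.011] z [0.1101 0.1147]
wrist c4 861 [ 0.6446 -0.1693  0.0365] [ 0.6447 -0.1693  0.043 ] [ 0.6447 -0.1526] z [0.0069 0.0112]
scene millhead 161 [ 0.6426 -0.1683  0.0211] [ 0.6421 -0.1663  0.0243] [ 0.6366 -0.1547] z [0.1392 0.1598]
scene milltop 16 [ 0.642  -0.1673  0.0033] [ 0.642  -0.1672  0.0042] [ 0.6419 -0.1671] z [0.1717 0.1799]
scene millbody 150 [ 0.6388 -0.1681  0.0211] [ 0.6279 -0.1647  0.0217] [ 0.6249 -0.1568] z [0.0211 0.0595]
scene grindtop 265 [ 0.6365 -0.0702  0.0216] [ 0.6368 -0.0711  0.0307] [ 0.6354 -0.0682] z [0.1383 0.1441]
scene spicetop 162 [0.6333 0.031  0.015 ] [0.6337 0.0298 0.0212] [0.6326 0.032 ] z [0.1106 0.1159]
scene salttop 143 [0.6253 0.1334 0.0109] [0.6255 0.1329 0.0164] [0.624  0.1352] z [0.0885 0.0996]
scene c4 113 [ 0.632  -0.167   0.0281] [ 0.6278 -0.1684  0.039 ] [ 0.6158 -0.1604] z [0.0044 0.0114]
pos [ 0.6449 -0.1701  0.3044] R.z [ 2.e-03 -3.e-04 -1.e+00] yawy 3.09 hz 0.0187 t 29.2667
(0.3, -0.17, 0.3) -> [ 0.0187 -0.3444  0.0037]
```

View pics/s6.png

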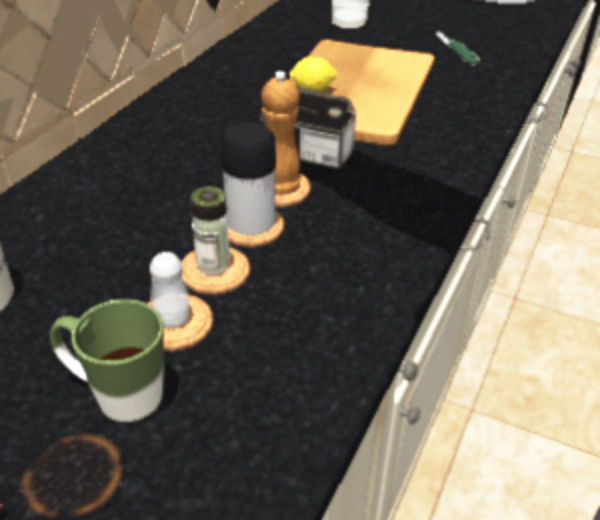

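All four stand upright and centred, in order of height. The mug and tea box are undisturbed and the gripper is clear above the row.

```bash
python3 -c "
from workcell import *; print(finish_job())"
```

```text
the job is handed in; nothing more can be done
None
```

The job is handed in at about 29 s: salt shaker, spice jar, grinder and pepper mill stand upright on coasters 1 to 4, within about 2 mm of centre by the camera, shortest by the mug and tallest by the tea box; I saw nothing knocked over, and the mug and tea box looked unmoved.

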